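Firebrick heat shield and lidded crucibles

TASK

Get the furnace hearth ready for firing. Lay all the cream fire bricks as a dry wall in running bond on the slab, three end to end in the marked outlines, two lengthwise on top of those and, if there is a sixth, one on top of the two, every upper brick centred over the joint between the two below. Put every lid that is there squarely on the crucible of the same material, boss in the mouth (a crucible without a lid stays open), and leave the other things on the table alone.

Things in the scene. Friction and masses are not known exactly. Their poses are not given: they have to be found in the camera images.
- hearth: fixed sand-coloured refractory slab, 300 x 85 x 10 mm, lying flat; origin at the centre of its underside, x along its length (the line of the wall), z up. Three dark outlines in a row on its top mark where the three bottom bricks go
- low0 (a point): where the centre of the first bottom-course brick belongs (20 mm above the slab's top, at slab x = -89 mm); axes as the slab's
- low1 (a point): where the centre of the middle bottom-course brick belongs (20 mm above the slab's top, at slab x = 0 mm); axes as the slab's
- low2 (a point): where the centre of the last bottom-course brick belongs (20 mm above the slab's top, at slab x = 89 mm); axes as the slab's
- up0 (a point): where the centre of an upper-course brick belongs, over the joint of low0 and low1 (60 mm above the slab's top, at slab x = -44.5 mm); axes as the slab's
- up1 (a point): where the centre of an upper-course brick belongs, over the joint of low1 and low2 (60 mm above the slab's top, at slab x = 44.5 mm); axes as the slab's
- peak (a point): where the centre of a third-course brick belongs if there is a sixth brick, over the joint of up0 and up1 (100 mm above the slab's top, at slab x = 0 mm); axes as the slab's
- brick0: cream fire brick, 84 x 40 x 40 mm, 0.1 to 0.2 kg, origin at its centre, x along its length; all bricks are alike; starts lying on the black mat (2 mm thick); five or six are there (absent: None)
- brick1: cream fire brick, 84 x 40 x 40 mm, 0.1 to 0.2 kg, origin at its centre, x along its length; all bricks are alike; starts lying on the black mat (2 mm thick); five or six are there (absent: None)
- brick2: cream fire brick, 84 x 40 x 40 mm, 0.1 to 0.2 kg, origin at its centre, x along its length; all bricks are alike; starts lying on the black mat (2 mm thick); five or six are there (absent: None)
- brick3: cream fire brick, 84 x 40 x 40 mm, 0.1 to 0.2 kg, origin at its centre, x along its length; all bricks are alike; starts lying on the black mat (2 mm thick); five or six are there (absent: None)
- brick4: cream fire brick, 84 x 40 x 40 mm, 0.1 to 0.2 kg, origin at its centre, x along its length; all bricks are alike; starts lying on the black mat (2 mm thick); five or six are there (absent: None)
- brick5: cream fire brick, 84 x 40 x 40 mm, 0.1 to 0.2 kg, origin at its centre, x along its length; all bricks are alike; starts lying on the black mat (2 mm thick); five or six are there (absent: None)
- pot_white: white alumina crucible, open on top, 60 mm across, 45 mm tall, 52 mm mouth, about 0.2 kg, loose; origin at the centre of its underside, z up; starts on the blue mat (2 mm thick)
- lid_white: white alumina lid: disc 62 mm across and 6 mm thick, below it a locating boss 42 mm across and 5 mm deep that drops into the mouth, above it a round knob 18 mm across and 26 mm tall (total height 37 mm), 0.06 kg; origin at the centre of the boss's underside, z up; seated, the origin is 40 mm above the crucible's underside; starts boss down on the table in front of the robot; may be absent (None)
- pot_graphite: black graphite crucible, open on top, 60 mm across, 45 mm tall, 52 mm mouth, about 0.2 kg, loose; origin at the centre of its underside, z up; starts on the blue mat (2 mm thick)
- lid_graphite: black graphite lid: disc 62 mm across and 6 mm thick, below it a locating boss 42 mm across and 5 mm deep that drops into the mouth, above it a round knob 18 mm across and 26 mm tall (total height 37 mm), 0.06 kg; origin at the centre of the boss's underside, z up; seated, the origin is 40 mm above the crucible's underside; starts boss down on the table in front of the robot; may be absent (None)
- pot_clay: red-brown fireclay crucible, open on top, 60 mm across, 45 mm tall, 52 mm mouth, about 0.2 kg, loose; origin at the centre of its underside, z up; starts on the blue mat (2 mm thick)
- lid_clay: red-brown fireclay lid: disc 62 mm across and 6 mm thick, below it a locating boss 42 mm across and 5 mm deep that drops into the mouth, above it a round knob 18 mm across and 26 mm tall (total height 37 mm), 0.06 kg; origin at the centre of the boss's underside, z up; seated, the origin is 40 mm above the crucible's underside; starts boss down on the table in front of the robot; may be absent (None)
- sample_jar: clear sample jar, 36 mm across, 60 mm tall, yellow cap, standing on the blue mat; a bystander, to be left alone
- broken_brick: dark brown broken half brick, about 45 x 40 x 40 mm; a bystander, to be left alone
- spanner: steel spanner lying on the table; a bystander, to be left alone
- steel_cup: dark steel cup, 70 mm across, 50 mm tall; a bystander, to be left alone
- brass_weight: brass balance weight, a cylinder 36 mm across, 32 mm tall; a bystander, to be left alone
Things that resemble listed ones, but are neither listed nor needed, are in the scene too. What is shaped like the brick2 but green is not meant.

How it is judged (in metres and radians):
At the end, for the whole second after the job is handed in: Three bottom places filled and every brick at a wall place (centre within 10 mm level, 4 mm in height, turned under 0.14 rad); each lid on its own upright crucible (centred within 9 mm, height within 3 mm, tilt under 0.1 rad); all at rest (((horizontal distance between brick0 and low0 below 0.01 m and z of brick0 in the frame of low0 between -0.004 and 0.004 m and angle between the x axis of brick0 and the x axis of hearth, either way round below 0.14 rad) or (horizontal distance between brick1 and low0 below 0.01 m and z of brick1 in the frame of low0 between -0.004 and 0.004 m and angle between the x axis of brick1 and the x axis of hearth, either way round below 0.14 rad) or (horizontal distance between brick2 and low0 below 0.01 m and z of brick2 in the frame of low0 between -0.004 and 0.004 m and angle between the x axis of brick2 and the x axis of hearth, either way round below 0.14 rad) or (horizontal distance between brick3 and low0 below 0.01 m and z of brick3 in the frame of low0 between -0.004 and 0.004 m and angle between the x axis of brick3 and the x axis of hearth, either way round below 0.14 rad) or (horizontal distance between brick4 and low0 below 0.01 m and z of brick4 in the frame of low0 between -0.004 and 0.004 m and angle between the x axis of brick4 and the x axis of hearth, either way round below 0.14 rad) or (horizontal distance between brick5 and low0 below 0.01 m and z of brick5 in the frame of low0 between -0.004 and 0.004 m and angle between the x axis of brick5 and the x axis of hearth, either way round below 0.14 rad)) and ((horizontal distance between brick0 and low1 below 0.01 m and z of brick0 in the frame of low1 between -0.004 and 0.004 m and angle between the x axis of brick0 and the x axis of hearth, either way round below 0.14 rad) or (horizontal distance between brick1 and low1 below 0.01 m and z of brick1 in the frame of low1 between -0.004 and 0.004 m and angle between the x axis of brick1 and the x axis of hearth, either way round below 0.14 rad) or (horizontal distance between brick2 and low1 below 0.01 m and z of brick2 in the frame of low1 between -0.004 and 0.004 m and angle between the x axis of brick2 and the x axis of hearth, either way round below 0.14 rad) or (horizontal distance between brick3 and low1 below 0.01 m and z of brick3 in the frame of low1 between -0.004 and 0.004 m and angle between the x axis of brick3 and the x axis of hearth, either way round below 0.14 rad) or (horizontal distance between brick4 and low1 below 0.01 m and z of brick4 in the frame of low1 between -0.004 and 0.004 m and angle between the x axis of brick4 and the x axis of hearth, either way round below 0.14 rad) or (horizontal distance between brick5 and low1 below 0.01 m and z of brick5 in the frame of low1 between -0.004 and 0.004 m and angle between the x axis of brick5 and the x axis of hearth, either way round below 0.14 rad)) and ((horizontal distance between brick0 and low2 below 0.01 m and z of brick0 in the frame of low2 between -0.004 and 0.004 m and angle between the x axis of brick0 and the x axis of hearth, either way round below 0.14 rad) or (horizontal distance between brick1 and low2 below 0.01 m and z of brick1 in the frame of low2 between -0.004 and 0.004 m and angle between the x axis of brick1 and the x axis of hearth, either way round below 0.14 rad) or (horizontal distance between brick2 and low2 below 0.01 m and z of brick2 in the frame of low2 between -0.004 and 0.004 m and angle between the x axis of brick2 and the x axis of hearth, either way round below 0.14 rad) or (horizontal distance between brick3 and low2 below 0.01 m and z of brick3 in the frame of low2 between -0.004 and 0.004 m and angle between the x axis of brick3 and the x axis of hearth, either way round below 0.14 rad) or (horizontal distance between brick4 and low2 below 0.01 m and z of brick4 in the frame of low2 between -0.004 and 0.004 m and angle between the x axis of brick4 and the x axis of hearth, either way round below 0.14 rad) or (horizontal distance between brick5 and low2 below 0.01 m and z of brick5 in the frame of low2 between -0.004 and 0.004 m and angle between the x axis of brick5 and the x axis of hearth, either way round below 0.14 rad)) and ((horizontal distance between brick0 and low0 below 0.01 m and z of brick0 in the frame of low0 between -0.004 and 0.004 m and angle between the x axis of brick0 and the x axis of hearth, either way round below 0.14 rad) or (horizontal distance between brick0 and low1 below 0.01 m and z of brick0 in the frame of low1 between -0.004 and 0.004 m and angle between the x axis of brick0 and the x axis of hearth, either way round below 0.14 rad) or (horizontal distance between brick0 and low2 below 0.01 m and z of brick0 in the frame of low2 between -0.004 and 0.004 m and angle between the x axis of brick0 and the x axis of hearth, either way round below 0.14 rad) or (horizontal distance between brick0 and up0 below 0.01 m and z of brick0 in the frame of up0 between -0.004 and 0.004 m and angle between the x axis of brick0 and the x axis of hearth, either way round below 0.14 rad) or (horizontal distance between brick0 and up1 below 0.01 m and z of brick0 in the frame of up1 between -0.004 and 0.004 m and angle between the x axis of brick0 and the x axis of hearth, either way round below 0.14 rad) or (horizontal distance between brick0 and peak below 0.01 m and z of brick0 in the frame of peak between -0.004 and 0.004 m and angle between the x axis of brick0 and the x axis of hearth, either way round below 0.14 rad)) and ((horizontal distance between brick1 and low0 below 0.01 m and z of brick1 in the frame of low0 between -0.004 and 0.004 m and angle between the x axis of brick1 and the x axis of hearth, either way round below 0.14 rad) or (horizontal distance between brick1 and low1 below 0.01 m and z of brick1 in the frame of low1 between -0.004 and 0.004 m and angle between the x axis of brick1 and the x axis of hearth, either way round below 0.14 rad) or (horizontal distance between brick1 and low2 below 0.01 m and z of brick1 in the frame of low2 between -0.004 and 0.004 m and angle between the x axis of brick1 and the x axis of hearth, either way round below 0.14 rad) or (horizontal distance between brick1 and up0 below 0.01 m and z of brick1 in the frame of up0 between -0.004 and 0.004 m and angle between the x axis of brick1 and the x axis of hearth, either way round below 0.14 rad) or (horizontal distance between brick1 and up1 below 0.01 m and z of brick1 in the frame of up1 between -0.004 and 0.004 m and angle between the x axis of brick1 and the x axis of hearth, either way round below 0.14 rad) or (horizontal distance between brick1 and peak below 0.01 m and z of brick1 in the frame of peak between -0.004 and 0.004 m and angle between the x axis of brick1 and the x axis of hearth, either way round below 0.14 rad)) and ((horizontal distance between brick2 and low0 below 0.01 m and z of brick2 in the frame of low0 between -0.004 and 0.004 m and angle between the x axis of brick2 and the x axis of hearth, either way round below 0.14 rad) or (horizontal distance between brick2 and low1 below 0.01 m and z of brick2 in the frame of low1 between -0.004 and 0.004 m and angle between the x axis of brick2 and the x axis of hearth, either way round below 0.14 rad) or (horizontal distance between brick2 and low2 below 0.01 m and z of brick2 in the frame of low2 between -0.004 and 0.004 m and angle between the x axis of brick2 and the x axis of hearth, either way round below 0.14 rad) or (horizontal distance between brick2 and up0 below 0.01 m and z of brick2 in the frame of up0 between -0.004 and 0.004 m and angle between the x axis of brick2 and the x axis of hearth, either way round below 0.14 rad) or (horizontal distance between brick2 and up1 below 0.01 m and z of brick2 in the frame of up1 between -0.004 and 0.004 m and angle between the x axis of brick2 and the x axis of hearth, either way round below 0.14 rad) or (horizontal distance between brick2 and peak below 0.01 m and z of brick2 in the frame of peak between -0.004 and 0.004 m and angle between the x axis of brick2 and the x axis of hearth, either way round below 0.14 rad)) and ((horizontal distance between brick3 and low0 below 0.01 m and z of brick3 in the frame of low0 between -0.004 and 0.004 m and angle between the x axis of brick3 and the x axis of hearth, either way round below 0.14 rad) or (horizontal distance between brick3 and low1 below 0.01 m and z of brick3 in the frame of low1 between -0.004 and 0.004 m and angle between the x axis of brick3 and the x axis of hearth, either way round below 0.14 rad) or (horizontal distance between brick3 and low2 below 0.01 m and z of brick3 in the frame of low2 between -0.004 and 0.004 m and angle between the x axis of brick3 and the x axis of hearth, either way round below 0.14 rad) or (horizontal distance between brick3 and up0 below 0.01 m and z of brick3 in the frame of up0 between -0.004 and 0.004 m and angle between the x axis of brick3 and the x axis of hearth, either way round below 0.14 rad) or (horizontal distance between brick3 and up1 below 0.01 m and z of brick3 in the frame of up1 between -0.004 and 0.004 m and angle between the x axis of brick3 and the x axis of hearth, either way round below 0.14 rad) or (horizontal distance between brick3 and peak below 0.01 m and z of brick3 in the frame of peak between -0.004 and 0.004 m and angle between the x axis of brick3 and the x axis of hearth, either way round below 0.14 rad)) and ((horizontal distance between brick4 and low0 below 0.01 m and z of brick4 in the frame of low0 between -0.004 and 0.004 m and angle between the x axis of brick4 and the x axis of hearth, either way round below 0.14 rad) or (horizontal distance between brick4 and low1 below 0.01 m and z of brick4 in the frame of low1 between -0.004 and 0.004 m and angle between the x axis of brick4 and the x axis of hearth, either way round below 0.14 rad) or (horizontal distance between brick4 and low2 below 0.01 m and z of brick4 in the frame of low2 between -0.004 and 0.004 m and angle between the x axis of brick4 and the x axis of hearth, either way round below 0.14 rad) or (horizontal distance between brick4 and up0 below 0.01 m and z of brick4 in the frame of up0 between -0.004 and 0.004 m and angle between the x axis of brick4 and the x axis of hearth, either way round below 0.14 rad) or (horizontal distance between brick4 and up1 below 0.01 m and z of brick4 in the frame of up1 between -0.004 and 0.004 m and angle between the x axis of brick4 and the x axis of hearth, either way round below 0.14 rad) or (horizontal distance between brick4 and peak below 0.01 m and z of brick4 in the frame of peak between -0.004 and 0.004 m and angle between the x axis of brick4 and the x axis of hearth, either way round below 0.14 rad)) and ((horizontal distance between brick5 and low0 below 0.01 m and z of brick5 in the frame of low0 between -0.004 and 0.004 m and angle between the x axis of brick5 and the x axis of hearth, either way round below 0.14 rad) or (horizontal distance between brick5 and low1 below 0.01 m and z of brick5 in the frame of low1 between -0.004 and 0.004 m and angle between the x axis of brick5 and the x axis of hearth, either way round below 0.14 rad) or (horizontal distance between brick5 and low2 below 0.01 m and z of brick5 in the frame of low2 between -0.004 and 0.004 m and angle between the x axis of brick5 and the x axis of hearth, either way round below 0.14 rad) or (horizontal distance between brick5 and up0 below 0.01 m and z of brick5 in the frame of up0 between -0.004 and 0.004 m and angle between the x axis of brick5 and the x axis of hearth, either way round below 0.14 rad) or (horizontal distance between brick5 and up1 below 0.01 m and z of brick5 in the frame of up1 between -0.004 and 0.004 m and angle between the x axis of brick5 and the x axis of hearth, either way round below 0.14 rad) or (horizontal distance between brick5 and peak below 0.01 m and z of brick5 in the frame of peak between -0.004 and 0.004 m and angle between the x axis of brick5 and the x axis of hearth, either way round below 0.14 rad)) and horizontal distance between lid_white and pot_white below 0.009 m and z of lid_white in the frame of pot_white between 0.037 and 0.043 m and angle between each of pot_white, lid_white, pot_graphite, lid_graphite, pot_clay, lid_clay's own z axis and vertical below 0.1 rad and linear speed of each of lid_white, lid_graphite, lid_clay, brick0, brick1, brick2, brick3, brick4, brick5 below 0.02 m/s and horizontal distance between lid_graphite and pot_graphite below 0.009 m and z of lid_graphite in the frame of pot_graphite between 0.037 and 0.043 m and horizontal distance between lid_clay and pot_clay below 0.009 m and z of lid_clay in the frame of pot_clay between 0.037 and 0.043 m); the robot touches nothing.
It fails at once if a bystander (jar, broken brick, spanner, cup or weight) is moved more than 4 cm (distance of any of sample_jar, broken_brick, spanner, steel_cup, brass_weight from where it was at the start of the episode above 0.04 m).
Of brick0, brick1, brick2, brick3, brick4, brick5 only 5 to 6 are there at a start; the rules pass over those that are not, and their reading is None.
Of lid_white, lid_graphite, lid_clay only 2 to 3 are there at a start; the rules pass over those that are not, and their reading is None.
At some moment in a run one of pot_white, pot_graphite, pot_clay may be knocked a few centimetres aside while the robot is not near it.
Once in a run the grip may slacken for a moment while it holds something.
It also fails if it takes over 210 s, if anything falls off the work surface, if the arm or the gripper's body presses on something with over 40 N, if the wrist force passes 120 N, or if a joint passes its speed limit or range.

ROBOT

A 6-joint arm with a two-finger parallel gripper is mounted at the origin on the work surface. World frame = base frame: x ahead of the robot, y to its left, z up, the work surface at z = 0. Lengths are in m, angles in degrees, forces in N, time in s.
With the tool pointing down it reaches from about 0.4 to 0.825 m from the base axis. Payload 7 kg.
Tool frame: the origin (TCP) lies midway between the tips of the shut fingers; the grasp point (between the pads) lies 19 mm behind it; z points along the fingers, y is the line along which they close (so a half turn about z gives the same grasp; the last joint's range is limited). The gripper opens to 88 mm and grips with 3 to 60 N. Pads are 19 mm wide; open, the fingers measure 130 mm over their backs; the gripper's body (78 mm by 193 mm) begins 47 mm behind the grasp point.
Start: joints at [-51.675, 20.546, 0.682, 0, -70.136, -16.507], TCP at [0.251, -0.627, 0.227] pointing down, gripper open.
Joint ranges: [-176.03, 176.03], [-82.01, 121.73], [-58.28, 71.71], [-173.87, 95.51], [-174.79, -0.11], [-173.66, 173.66]. Speed limits (degrees/s): [136.94, 136.94, 172.46, 180, 180, 180].

INTERFACE

Orientations are given as [roll, pitch, yaw] about the fixed x, y, z axes, in that order (R = Rz(yaw) Ry(pitch) Rx(roll)).
In Python, from plant import r, eyes, workorder gives the robot as it stands.
- The arm moves only by the tool step_arm, never from a script. Its argument "plan" is a list of rows, each a list of 5 numbers: the shift along the tool's x, y, z each as a share of 25 cm, from -1 to 1, then the turn about the tool's z as a share of 60 degrees, from -1 to 1, then the finger opening in mm, from 0 to 87.6. In form: [[x, y, z, turn, jaw], ...]. A call has 1 to 12 rows; each row is the pose to reach, as a shift and turn from the pose commanded when the call began, along the tool's axes at that moment; what a row does not reach only later rows make up. A row lasts 1/12 s, in which the tool goes at most 41.7 mm and 7.16 degrees, less where a joint would pass 70% of its speed; a pose out of reach is approached as far as the arm can. A call with a number of a shift or a turn outside -1 to 1 is refused whole. A call with a gripper value outside its range is refused whole. The fingers move at their own pace and stop on an object; "newtons" is the grip in N (left out, the last holds). Time passes only in rows, so rows that repeat a pose let the fingers close. It gives the time, the measured TCP pose, the force, the opening and the grip force at its end, in the units of the state.
- r.get_state(): the state, without advancing time (a new reading comes with each control period).
- eyes.capture(name): name is "scene" or "top" or "wrist"; returns the picture (420x560x3 uint8, red, green, blue); there is no depth.
- eyes.camera_model(name): a dict with "fov_y" (degrees; the focal length in pixels is half the picture's height over the tangent of half this angle, whatever the lens; pixels are square), "cx", "cy" (the principal point, pixels), "k1" (the pictures are not rectified: a ray, as slopes to the right and down, at radius r is drawn at 1 + k1 r^2 times it, then the intrinsics apply), "world_to_cam" (4x4, takes a point from world to camera coordinates); the wrist camera has in their place "hand_eye" (4x4, takes a point from camera to tool coordinates, whose origin is the TCP and whose axes are the flange's). Camera axes: x right, y up, looking along -z (the intrinsics and any distortion apply to the point x, -y, -z); pixel columns grow to the right and rows downward; lengths in m; the calibration is good to about 2 mm. A picture is of the moment at which its call begins: read the wrist's pose just before it. camera_model takes no time and is no camera call.
- workorder.close_job(): hands the job in; it is judged then, once.
The state is a dict: "time_s": time; "joints": joint angles; "qd": joint speeds; "joint_torque": joint torques, N m; "tcp_pos": TCP position; "eef_rot": TCP orientation; "contact_force": force on the tool from outside, world axes, zero at the start; "moment": the same for the moment, N m; "gripper_width": finger opening in m; "gripper_force": force on a finger pad.
Only numpy, scipy, OpenCV 4.12 (cv2) and the standard library are available. Lean on these libraries where they do the work, as an engineer would, in place of code of your own. Each camera call takes 0.05 s, during which the arm holds its last target. There are 200 camera calls.

## Working session

There is one attempt and no reset: what is moved stays moved. The work goes in short steps, Python scripts to look and compute and a tool call to move; the robot and the scene stay as the last step left them, time stands still between calls to the robot, and variables do not carry over. Pictures are saved under pics/ and viewed, at most 14 in all, crops included, and the job is handed in when it is done.

Besides the shell and the picture viewer there is one more tool, called after "Call:" by a JSON object that holds its "method" and its "body". step_arm: Moves the arm, as the interface text tells. Its arguments: {"type":"object","properties":{"plan":{"type":"array"},"newtons":{"type":"number"}},"required":["plan"]}

```bash
ls; mkdir -p pics
python3 - <<'E'
from plant import r, eyes, workorder
import cv2,json
print(r.get_state())
for n in("scene","top","wrist"):
    m=eyes.camera_model(n); print(n,m)
for n in("scene","top"):
    cv2.imwrite(f"pics/{n}0.png",eyes.capture(n)[:,:,::-1])
E
```

```text
pics
{'time_s': 0.0, 'joints': array([-5.16751166e+01,  2.05912659e+01,  6.32737484e-01, -2.12647241e-02,
       -7.01351357e+01, -1.65084693e+01]), 'qd': array([-0.02562076, -0.00272406, -0.00404486, -0.040131  ,  0.02250102,
       -0.01353152]), 'joint_torque': array([ 3.79301548e-05, -5.82715273e+01,  2.93050021e+01,  6.99712828e+00,
        6.71576199e-03, -1.45477657e-04]), 'tcp_pos': array([ 0.25066403, -0.62619472,  0.22561312]), 'eef_rot': array([ 1.79904516e+02, -7.45202643e-03, -1.58190822e+02]), 'contact_force': array([-0.03861624, -0.74307155, -0.12077063]), 'moment': array([-0.06579166, -0.01560302, -0.04668461]), 'gripper_force': 0.0, 'gripper_width': 0.08794803014062}
scene {'fov_y': 46.03454345516667, 'cx': 283.76794209983893, 'cy': 201.05663919967617, 'k1': -0.08072330183837374, 'world_to_cam': array([[-0.48455296,  0.87466292, -0.01316055,  0.23508977],
       [-0.4632951 , -0.24384052,  0.85199733,  0.15179628],
       [ 0.7420014 ,  0.41893505,  0.5233807 , -1.62648536],
       [ 0.        ,  0.        ,  0.        ,  1.        ]])}
top {'fov_y': 50.74367555090611, 'cx': 285.5736169367733, 'cy': 209.73892407193247, 'k1': 0.021188376725026777, 'world_to_cam': array([[-0.01710715, -0.99968028, -0.01861924,  0.03034637],
       [ 0.98452578, -0.02009017,  0.17408436, -0.51003601],
       [-0.17440277, -0.01535304,  0.9845547 , -1.2577251 ],
       [ 0.        ,  0.        ,  0.        ,  1.        ]])}
wrist {'fov_y': 68.0930290645443, 'cx': 278.712186165678, 'cy': 209.5428361578999, 'k1': -0.0729055334385403, 'hand_eye': array([[ 8.98121157e-04,  9.66133959e-01,  2.58039467e-01,
         6.98466500e-02],
       [ 9.99999459e-01, -1.00324337e-03,  2.75720696e-04,
         7.78487362e-04],
       [ 5.25259513e-04,  2.58039080e-01, -9.66134337e-01,
        -1.57701453e-01],
       [ 0.00000000e+00,  0.00000000e+00,  0.00000000e+00,
         1.00000000e+00]])}
```

View pics/top0.png

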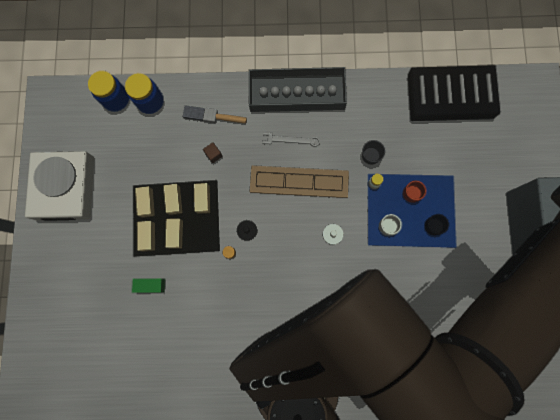

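View pics/scene0.png

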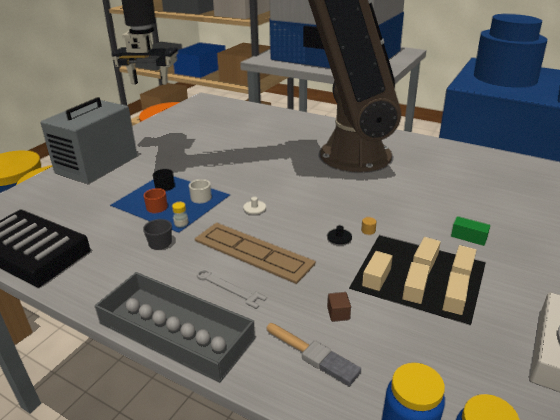

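The top view shows five cream bricks on the black mat, with tops at about (143,200), (172,198), (201,197), (145,235) and (172,232). The slab is at (299,181). The black lid is at (247,230) and the white lid at (333,234); there is no clay lid in either view. The pots are white (390,225), black (437,225) and clay (415,191).

Possible mix-ups:
- **Bricks:** green block (148,286) and brown half brick (212,152).
- **Black lid or graphite pot:** steel cup (373,152).
- **Lid:** brass weight (229,252).
- **White pot or lid:** jar with yellow cap (377,181).

By the descriptions I choose the five cream bricks.

```bash
cat > h.py <<'E'
import numpy as np, cv2
from scipy.spatial.transform import Rotation as R
from plant import r, eyes, workorder
def ray(name,uv,st=None):
    m=eyes.camera_model(name); f=210/np.tan(np.radians(m["fov_y"]/2))
    d=(np.array(uv,float).reshape(-1,2)-[m["cx"],m["cy"]])/f
    u=d.copy()
    for _ in range(20): u=d/(1+m["k1"]*(u**2).sum(1,keepdims=True))
    c=np.c_[u[:,0],-u[:,1],-np.ones(len(u))]
    if name=="wrist":
        T=np.eye(4); T[:3,:3]=R.from_euler("xyz",st["eef_rot"],degrees=True).as_matrix(); T[:3,3]=st["tcp_pos"]
        W=T@m["hand_eye"]
    else: W=np.linalg.inv(m["world_to_cam"])
    return W[:3,3],c@W[:3,:3].T
def plane(name,uv,z,st=None):
    o,d=ray(name,uv,st); return (o+d*((z-o[2])/d[:,2])[:,None])[:,:2]
def blobs(mask,amin):
    mask=cv2.morphologyEx(mask.astype(np.uint8)*255,cv2.MORPH_OPEN,np.ones((2,2)))
    cs,_=cv2.findContours(mask,cv2.RETR_EXTERNAL,cv2.CHAIN_APPROX_NONE)
    return [c.reshape(-1,2) for c in cs if cv2.contourArea(c)>amin]
def rect(name,c,z,st=None):
    p=(plane(name,c,z,st)*1000).astype(np.float32)
    (x,y),(w,h),a=cv2.minAreaRect(p)
    if w<h: w,h,a=h,w,a+90
    return np.round([x,y,w,h,(a+90)%180-90],1)
E
python3 - <<'E'
from h import *
im=cv2.imread("pics/top0.png"); hsv=cv2.cvtColor(im,cv2.COLOR_BGR2HSV)
for p in [(200,143),(198,150),(181,299),(225,390),(225,437),(191,415),(230,247),(234,333),(235,145)]: print(p,hsv[p])
H,S,V=cv2.split(hsv)
for c in blobs((H>15)&(H<35)&(S>30)&(S<140)&(V>165),60): print("brick",c.mean(0).round(),rect("top",c,.042))
for c in blobs((H>5)&(H<25)&(S>60)&(V>70)&(V<165),500): print("slab",c.mean(0).round(),rect("top",c,.010))
cv2.imwrite("pics/crop0.png",cv2.resize(im[140:290,120:470],None,fx=2.28,fy=2.28,interpolation=cv2.INTER_CUBIC))
E
```

```text
(200, 143) [ 24  79 165]
(198, 150) [23 82 62]
(181, 299) [ 18  97 116]
(225, 390) [ 51  23 178]
(225, 437) [113  36  28]
(191, 415) [  7 179 127]
(230, 247) [90  8 33]
(234, 333) [ 55  18 185]
(235, 145) [ 25  76 167]
brick [145. 234.] [441.  435.5  77.3  32.4   2.1]
brick [173. 234.] [445.9 352.   77.8  35.3   1.5]
brick [143. 202.] [543.9 442.7  78.2  34.3   6.1]
brick [172. 199.] [550.5 357.6  78.4  37.3   6.8]
brick [201. 198.] [551.4 271.4  78.5  35.9   1. ]
slab [300. 182.] [601.1 -23.5 298.5  84.7  85.6]
```

View pics/crop0.png

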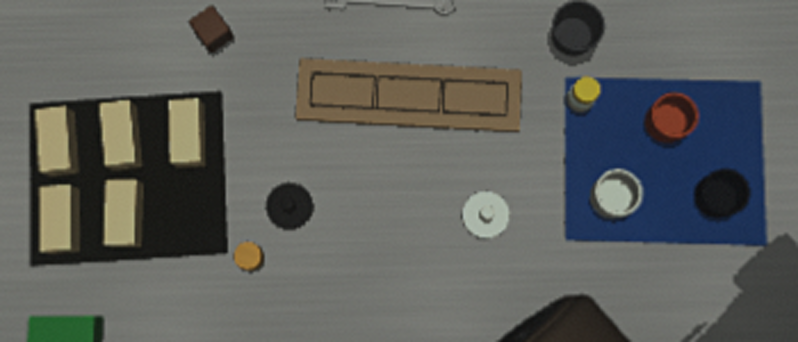

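The crop confirms five cream bricks on the mat, clear of the green block and the brown half brick. It also shows one black and one white lid. I'm starting towards the brick at (0.551, 0.271).

Call:
{"method": "step_arm", "body": {"plan": [[-0.817,0.962,0,0,70],[-0.817,0.962,0,0,70],[-0.817,0.962,0,0,70],[-0.817,0.962,0,0,70],[-0.817,0.962,0,0,70],[-0.817,0.962,0,0,70],[-0.817,0.962,0,0,70],[-0.817,0.962,0,0,70],[-0.817,0.962,0,0,70]], "newtons": 30}}

```text
time_s: 0.85
tcp_pos: [0.3518, -0.324, 0.2269]
eef_rot: [180.0, 0.1, -158.0]
contact_force: [-0.1, -0.2, -0.3]
gripper_width: 0.0701
gripper_force: 0.0
```

Call:
{"method": "step_arm", "body": {"plan": [[-0.817,0.962,0,0,70],[-0.817,0.962,0,0,70],[-0.817,0.962,0,0,70],[-0.817,0.962,0,0,70],[-0.817,0.962,0,0,70],[-0.817,0.962,0,0,70],[-0.817,0.962,0,0,70],[-0.817,0.962,0,0,70],[-0.817,0.962,0,0,70]]}}

```text
time_s: 1.6
tcp_pos: [0.4527, -0.025, 0.2264]
eef_rot: [180.0, 0.0, -158.0]
contact_force: [-0.6, 0.1, -0.6]
gripper_width: 0.0699
gripper_force: 0.0
```

Call:
{"method": "step_arm", "body": {"plan": [[-0.817,0.962,0,0.347,70],[-0.817,0.962,0,0.347,70],[-0.817,0.962,0,0.347,70],[-0.817,0.962,0,0.347,70],[-0.817,0.962,0,0.347,70],[-0.817,0.962,0,0.347,70],[-0.817,0.962,0,0.347,70],[-0.817,0.962,0,0.347,70],[-0.817,0.962,0,0.347,70],[-0.817,0.962,0,0.347,70],[-0.817,0.962,0,0.347,70]]}}

```text
time_s: 2.52
tcp_pos: [0.5514, 0.2702, 0.2258]
eef_rot: [-179.9, -0.1, -179.0]
contact_force: [-0.5, -0.5, -0.0]
gripper_width: 0.0701
gripper_force: 0.0
```

Run:
```python
from h import *
st=r.get_state(); im=eyes.capture("wrist")[:,:,::-1].copy(); cv2.imwrite("pics/w1.png",im)
H,S,V=cv2.split(cv2.cvtColor(im,cv2.COLOR_BGR2HSV)); print(st["tcp_pos"])
for c in blobs((H>15)&(H<35)&(S>30)&(S<140)&(V>150),1000): print("brick",c.mean(0).round(),c.min(0),c.max(0),rect("wrist",c,.042,st))
```

```text
[0.55139033 0.27017245 0.22575407]
brick [123. 225.] [ 93 213] [154 236] [593.7  88.4  75.2  25.5  88.5]
brick [ 57. 221.] [ 29 206] [ 87 236] [594.3   6.4  74.   36.9  85.9]
brick [ 99. 210.] [  0 188] [169 264] [597.1  37.  211.6  78.2  85.7]
brick [283. 193.] [265 157] [300 229] [554.2 275.   83.2  38.8   2. ]
brick [361. 193.] [342 156] [379 231] [552.8 363.2  84.4  40.1   7.1]
brick [432. 187.] [410 152] [452 226] [545.4 443.5  88.1  48.2   7.3]
brick [362.  97.] [342  57] [383 139] [4.500e+02 3.566e+02 8.310e+01 3.980e+01 3.000e-01]
brick [439.  95.] [419  54] [459 135] [443.3 439.5  83.4  40.7   2.7]
```

View pics/w1.png

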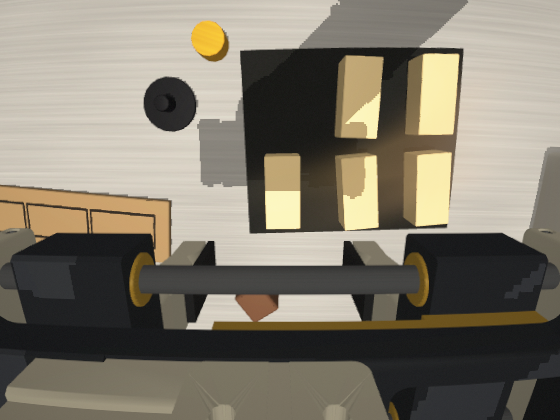

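The wrist view shows the near brick at (283,193), the five bricks on the mat and the black lid at (170,104). It agrees with the top view to within 2–5 mm. Next I descend and grip.

Call:
{"method": "step_arm", "body": {"plan": [[-0.008,0.012,0.863,0,70],[-0.008,0.012,0.863,0,70],[-0.008,0.012,0.863,0,70],[-0.008,0.012,0.863,0,70],[-0.008,0.012,0.863,0,70],[-0.008,0.012,0.863,0,70],[-0.008,0.012,0.863,0,70],[-0.008,0.012,0.863,0,30],[-0.008,0.012,0.863,0,30],[-0.008,0.012,0.863,0,30],[-0.008,0.012,0.863,0,30],[-0.008,0.012,0.863,0,30]], "newtons": 35}}

```text
time_s: 3.57
tcp_pos: [0.5542, 0.2746, 0.0126]
eef_rot: [179.9, 0.1, -179.0]
contact_force: [0.4, -0.0, 0.0]
gripper_width: 0.0423
gripper_force: 0.0
```

Call:
{"method": "step_arm", "body": {"plan": [[-0.008,0.012,0,0,30],[0,0,0,0,30],[0,0,0,0,30],[0,0,-0.48,0,30],[0,0,-0.48,0,30],[0,0,-0.48,0,30],[-0.085,-0.602,-0.48,-0.717,30],[-0.085,-0.602,-0.48,-0.717,30],[-0.085,-0.602,-0.48,-0.717,30],[-0.085,-0.602,-0.48,-0.717,30],[-0.085,-0.602,-0.48,-0.717,30],[-0.085,-0.602,-0.48,-0.717,30]]}}

```text
time_s: 4.57
tcp_pos: [0.577, 0.1217, 0.1308]
eef_rot: [180.0, -0.0, -136.4]
contact_force: [-0.4, 0.8, -1.8]
gripper_width: 0.0398
gripper_force: 34.9
```

Call:
{"method": "step_arm", "body": {"plan": [[0.34,-0.489,0,-0.693,30],[0.34,-0.489,0,-0.693,30],[0.34,-0.489,0,-0.693,30],[0.34,-0.489,0,-0.693,30],[0.34,-0.489,0,-0.693,30],[0.34,-0.489,0,-0.693,30],[0.34,-0.489,0,-0.693,30],[0.34,-0.489,0.25,-0.693,30],[0.34,-0.489,0.25,-0.693,30]]}}

```text
time_s: 5.32
tcp_pos: [0.5989, -0.023, 0.0665]
eef_rot: [180.0, 0.1, -95.3]
contact_force: [-1.6, 0.5, -3.9]
gripper_width: 0.0397
gripper_force: 34.9
```

Run:
```python
from h import *
st=r.get_state(); print({k:np.round(st[k],4) for k in("tcp_pos","eef_rot","gripper_width","joints")})
im=eyes.capture("wrist")[:,:,::-1].copy(); cv2.imwrite("pics/w2.png",im)
```

```text
{'tcp_pos': array([ 0.5989, -0.023 ,  0.0665]), 'eef_rot': array([ 1.799891e+02,  5.360000e-02, -9.528540e+01]), 'gripper_width': np.float64(0.0397), 'joints': array([ 16.4286,  21.9733, -20.3139,  -0.0727, -47.7031, -21.6651])}
```

View pics/w2.png

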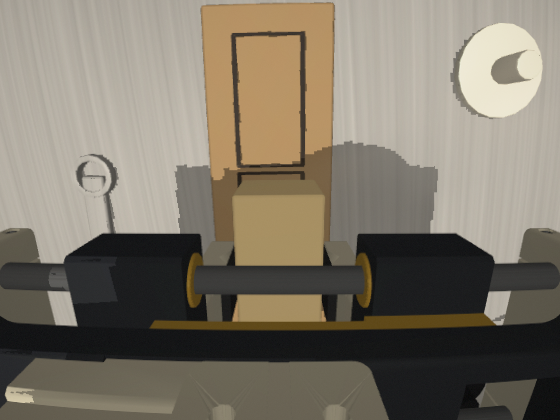

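The held brick at (280,245) is over the slab, almost in line. The end outline spans (233,34) to (305,165).

Run:
```python
from h import *
st=dict(tcp_pos=np.array([.5989,-.023,.0665]),eef_rot=np.array([179.99,.05,-95.29]))
for z,pts in((.01,[(233,35),(305,33),(303,165),(237,165)]),(.01,[(203,9),(334,5),(332,200),(210,200)])):
    p=plane("wrist",pts,z,st)*1000; print(p.round(1), p.mean(0).round(1))
# brick top end in hand: top z = tcp+.032
print(plane("wrist",[(236,196),(324,196)],.0665+.032,st)*1000)
print(plane("wrist",[(236,184),(318,184)],.0665-.009,st)*1000)
```

```text
[[ 615.4 -151.3]
 [ 569.8 -148.2]
 [ 577.4  -64.6]
 [ 622.7  -68.8]] [ 596.3 -108.3]
[[ 632.4 -168.8]
 [ 550.4 -163.4]
 [ 558.7  -38.1]
 [ 644.9  -46. ]] [ 596.6 -104.1]
[[611.85286475 -65.52049491]
 [575.54748962 -62.19421299]]
[[617.60023053 -63.65080746]
 [573.17731477 -59.57622282]]
```

Call:
{"method": "step_arm", "body": {"plan": [[-0.009,-0.009,0,0.005,30],[-0.009,-0.009,0.1,0.005,30],[-0.009,-0.009,0.16,0.005,30],[-0.009,-0.009,0.196,0.005,30],[-0.009,-0.009,0.196,0.005,30],[-0.009,-0.009,0.196,0.005,70],[-0.009,-0.009,0.196,0.005,70],[-0.009,-0.009,0.196,0.005,70],[-0.009,-0.009,-0.2,0.005,70],[-0.009,-0.009,-0.4,0.005,70],[-0.009,-0.009,-0.4,0.005,70]]}}

```text
time_s: 6.28
tcp_pos: [0.6018, -0.0215, 0.1461]
eef_rot: [180.0, -0.0, -95.3]
contact_force: [2.1, 0.5, -0.4]
gripper_width: 0.0691
gripper_force: 0.0
```

Call:
{"method": "step_arm", "body": {"plan": [[-0.787,0.176,0,0.667,60],[-0.787,0.176,0,0.667,60],[-0.787,0.176,0,0.667,60],[-0.787,0.176,0,0.667,60],[-0.787,0.176,0,0.667,60],[-0.787,0.176,0,0.667,60],[-0.787,0.176,0,0.667,60]]}}

```text
time_s: 6.87
tcp_pos: [0.5763, 0.1814, 0.1451]
eef_rot: [-180.0, 0.1, -135.5]
contact_force: [0.4, -0.4, 0.2]
gripper_width: 0.06
gripper_force: 0.0
```

Call:
{"method": "step_arm", "body": {"plan": [[-0.442,0.59,0,0.63,60],[-0.442,0.59,0,0.63,60],[-0.442,0.59,0,0.63,60],[-0.442,0.59,0,0.63,60],[-0.442,0.59,0,0.63,60],[-0.442,0.59,0,0.63,60],[-0.442,0.59,0.1,0.63,60],[-0.442,0.59,0.2,0.63,60],[-0.442,0.59,0.3,0.63,60],[-0.442,0.59,0.3,0.63,60]]}}

```text
time_s: 7.7
tcp_pos: [0.5492, 0.3582, 0.0647]
eef_rot: [-179.8, -0.4, -173.1]
contact_force: [-0.9, 0.0, -0.4]
gripper_width: 0.0603
gripper_force: 0.0
```

Run:
```python
from h import *
st=r.get_state(); print(st["tcp_pos"],st["eef_rot"],st["joints"][5])
im=eyes.capture("top")[:,:,::-1].copy(); cv2.imwrite("pics/t2.png",im)
H,S,V=cv2.split(cv2.cvtColor(im,cv2.COLOR_BGR2HSV))
for c in blobs((H>15)&(H<35)&(S>30)&(S<140)&(V>160),60): print("brick",c.mean(0).round(),rect("top",c,.05))
im=eyes.capture("wrist")[:,:,::-1].copy(); cv2.imwrite("pics/w3.png",im)
H,S,V=cv2.split(cv2.cvtColor(im,cv2.COLOR_BGR2HSV))
for c in blobs((H>15)&(H<35)&(S>30)&(S<140)&(V>150),1000): print("w",c.mean(0).round(),c.min(0),c.max(0),rect("wrist",c,.042,st))
```

```text
[0.54917749 0.35822283 0.06470838] [-179.76461504   -0.35559042 -173.06424625] -133.08763954487833
brick [175. 242.] [425.2 347.7  37.8  31.9   1.5]
brick [300. 179.] [601.3 -23.7  83.   36.6  88.7]
brick [ 17. 174.] [ 6.345e+02  8.213e+02  9.230e+01  1.460e+01 -1.000e-01]
brick [106.  67.] [970.8 572.4  96.4  43.4  88.8]
brick [140.  68.] [969.2 469.1  93.6  46.  -88.8]
brick [173.  66.] [972.9 365.   92.4  43.4  88.7]
brick [239.  65.] [969.5 157.9  94.4  46.7  88.6]
brick [207.  66.] [970.4 260.5  93.6  47.  -89.2]
brick [501.  61.] [ 960.3 -644.    37.4   23.    88. ]
brick [273.  64.] [973.5  53.6  96.9  40.1  88.5]
brick [306.  62.] [974.  -49.   96.3  40.   88.4]
brick [341.  62.] [ 971.1 -154.2   95.6   46.5   88.2]
brick [399.  61.] [ 971.3 -343.7   58.5   44.2  -88.8]
brick [373.  61.] [ 971.3 -257.7   93.2   46.5   88.3]
brick [50. 55.] [1019.7  752.    37.2   33.7   88.9]
brick [381.  47.] [1020.6 -281.8   43.9   33.6   88.2]
brick [173.  48.] [1031.8  365.    94.7   57.6  -89.2]
brick [246.  47.] [1032.9  139.9   59.6   54.1   88.5]
brick [305.  45.] [1031.8  -49.6   96.7   59.1  -89.4]
brick [449.  42.] [1030.5 -491.2   53.6   43.6   -1.9]
w [ 95. 400.] [  6 387] [179 414] [698.  227.6 149.5  24.9 -79.6]
w [409. 214.] [376 179] [453 264] [521.9 440.8  55.6  46.3  16.5]
w [284. 220.] [251 173] [316 266] [534.4 359.9  59.   38.8   7. ]
w [439.  79.] [392   0] [485 157] [442.3 436.4  83.   42.5   1.6]
w [296.  71.] [253   0] [341 149] [ 4.496e+02  3.554e+02  7.980e+01  3.920e+01 -1.000e-01]
```

Call:
{"method": "step_arm", "body": {"plan": [[-0.01,0.008,0.1,0,60],[-0.01,0.008,0.22,0,60],[-0.01,0.008,0.22,0,60],[-0.01,0.008,0.22,0,30],[-0.01,0.008,0.22,0,30],[-0.01,0.008,0.22,0,30],[-0.01,0.008,0.22,0,30],[-0.01,0.008,0.22,0,30],[-0.01,0.008,0.1,0,30],[-0.01,0.008,-0.06,0,30],[-0.01,0.008,-0.22,0,30],[-0.01,0.008,-0.22,0,30]]}}

```text
time_s: 8.8
tcp_pos: [0.5573, 0.3666, 0.1344]
eef_rot: [179.6, 0.7, -173.0]
contact_force: [1.5, 1.0, 1.2]
gripper_width: 0.0397
gripper_force: 35.0
```

Call:
{"method": "step_arm", "body": {"plan": [[0.033,-0.923,0,-0.667,30],[0.033,-0.923,0,-0.667,30],[0.033,-0.923,0,-0.667,30],[0.033,-0.923,0,-0.667,30],[0.033,-0.923,0,-0.667,30],[0.033,-0.923,0,-0.667,30],[0.033,-0.923,0,-0.667,30]]}}

```text
time_s: 9.38
tcp_pos: [0.5726, 0.1292, 0.125]
eef_rot: [180.0, 0.0, -133.0]
contact_force: [-0.4, 0.8, -1.4]
gripper_width: 0.0394
gripper_force: 35.0
```

Call:
{"method": "step_arm", "body": {"plan": [[0.655,-0.729,0,-0.638,30],[0.655,-0.729,0,-0.638,30],[0.655,-0.729,0,-0.638,30],[0.655,-0.729,0,-0.638,30],[0.655,-0.729,0,-0.638,30],[0.655,-0.729,0,-0.638,30],[0.655,-0.729,0.1,-0.638,30],[0.655,-0.729,0.2,-0.638,30],[0.655,-0.729,0.2,-0.638,30],[0.655,-0.729,0.2,-0.638,30]]}}

```text
time_s: 10.22
tcp_pos: [0.5934, -0.1108, 0.0738]
eef_rot: [179.9, -0.0, -94.8]
contact_force: [0.3, 0.4, 0.2]
gripper_width: 0.0396
gripper_force: 35.0
```

Run:
```python
from h import *
st=r.get_state(); print(st["tcp_pos"],st["eef_rot"],st["qd"].round(2))
im=eyes.capture("wrist")[:,:,::-1].copy(); cv2.imwrite("pics/w4.png",im)
print(r.get_state()["tcp_pos"])
```

```text
[ 0.59340458 -0.11080225  0.07380775] [ 1.79856600e+02 -3.17587397e-02 -9.48357706e+01] [ 1.03 -1.88  2.16  1.02 -0.55  0.02]
[ 0.59463582 -0.11040447  0.07512786]
```

View pics/w4.png

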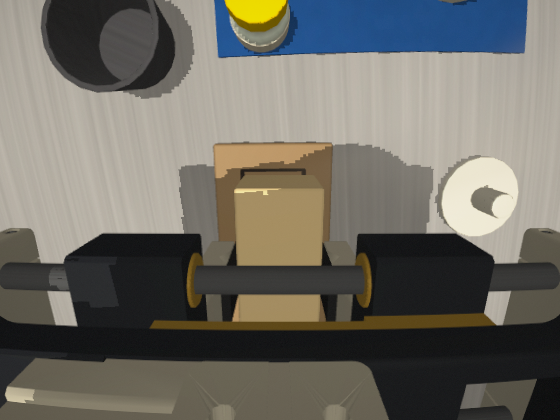

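The held brick is at (280,190) over the last outline, whose far edge is at (273,170). The slab edge is at (274,143).

Run:
```python
from h import *
st=dict(tcp_pos=np.array([.5942,-.1106,.0745]),eef_rot=np.array([180,0,-94.8]))
print((plane("wrist",[(216,143),(332,143)],.01,st)*1000).mean(0), (plane("wrist",[(242,170),(306,170)],.01,st)*1000).mean(0))
print((plane("wrist",[(237,192),(323,192)],.0745+.032,st)*1000).mean(0),(plane("wrist",[(238,178),(321,178)],.0745-.008,st)*1000).mean(0))
```

```text
[ 591.83670673 -168.67054179] [ 593.46903743 -149.60515285]
[ 589.21018395 -153.13870029] [ 589.38099069 -152.56480949]
```

Call:
{"method": "step_arm", "body": {"plan": [[0,-0.006,0.1,0,30],[0,-0.006,0.18,0,30],[0,-0.006,0.22,0,30],[0,-0.006,0.22,0,30],[0,-0.006,0.22,0,30],[0,-0.006,0.22,0,70],[0,-0.006,0.22,0,70],[0,-0.006,0.22,0,70],[0,-0.006,0.06,0,70],[0,-0.006,-0.1,0,60],[0,-0.006,-0.26,0,60],[0,-0.006,-0.26,0,60]]}}

```text
time_s: 11.27
tcp_pos: [0.6006, -0.1111, 0.1486]
eef_rot: [-179.2, 0.0, -94.7]
contact_force: [1.8, 0.1, 1.7]
gripper_width: 0.0604
gripper_force: 0.0
```

Call:
{"method": "step_arm", "body": {"plan": [[-0.97,0.168,0,0.667,60],[-0.97,0.168,0,0.667,60],[-0.97,0.168,0,0.667,60],[-0.97,0.168,0,0.667,60],[-0.97,0.168,0,0.667,60],[-0.97,0.168,0,0.667,60],[-0.97,0.168,0,0.667,60]]}}

```text
time_s: 11.85
tcp_pos: [0.5741, 0.1389, 0.1399]
eef_rot: [-180.0, 0.1, -135.2]
contact_force: [-0.5, -1.1, 0.4]
gripper_width: 0.0603
gripper_force: 0.0
```

Call:
{"method": "step_arm", "body": {"plan": [[-0.792,0.956,0,0.647,60],[-0.792,0.956,0,0.647,60],[-0.792,0.956,0,0.647,60],[-0.792,0.956,0,0.647,60],[-0.792,0.956,0,0.647,60],[-0.792,0.956,0,0.647,60],[-0.792,0.956,0,0.647,60],[-0.792,0.956,0,0.647,60],[-0.792,0.956,0.1,0.647,60],[-0.792,0.956,0.2,0.647,60],[-0.792,0.956,0.25,0.647,60],[-0.792,0.956,0.25,0.647,60]]}}

```text
time_s: 12.85
tcp_pos: [0.5427, 0.4415, 0.0732]
eef_rot: [-179.8, -0.3, -173.6]
contact_force: [-0.0, -0.7, -0.9]
gripper_width: 0.06
gripper_force: 0.0
```

Run:
```python
from h import *
st=r.get_state(); print(st["tcp_pos"],st["eef_rot"])
im=eyes.capture("top")[:,:,::-1].copy()
H,S,V=cv2.split(cv2.cvtColor(im,cv2.COLOR_BGR2HSV))
for c in blobs((H>15)&(H<35)&(S>30)&(S<140)&(V>160),60):
    q=rect("top",c,.05)
    if q[0]<800 and 50<q[2]<300: print("brick",c.mean(0).round(),q)
st=r.get_state()
im=eyes.capture("wrist")[:,:,::-1].copy()
H,S,V=cv2.split(cv2.cvtColor(im,cv2.COLOR_BGR2HSV))
for c in blobs((H>15)&(H<35)&(S>30)&(S<140)&(V>150),1000): print("w",c.mean(0).round(),c.min(0),c.max(0),rect("wrist",c,.042,st))
print(r.get_state()["tcp_pos"])
```

```text
[0.54272801 0.44152997 0.07319498] [-179.7665282    -0.25675067 -173.64680858]
brick [173. 234.] [444.9 349.8  77.3  35.    1.5]
brick [331. 181.] [ 594.6 -114.    80.6   36.1   85.3]
brick [300. 179.] [600.7 -23.6  81.8  35.9  85.8]
w [285. 222.] [255 179] [316 266] [534.1 445.9  58.9  39.    6.3]
w [293.  71.] [257   0] [332 147] [443.3 439.6  82.3  39.5   2.9]
w [152.  70.] [118   0] [188 144] [450.4 357.   81.5  39.7  -0. ]
[0.54466763 0.44297322 0.07721318]
```

Call:
{"method": "step_arm", "body": {"plan": [[0,0.004,0.12,0,60],[0,0.004,0.258,0,60],[0,0.004,0.258,0,60],[0,0.004,0.258,0,30],[0,0.004,0.258,0,30],[0,0.004,0.258,0,30],[0,0.004,0.258,0,30],[0,0.004,0.258,0,30],[0,0.004,0.12,0,30],[0,0.004,-0.04,0,30],[0,0.004,-0.2,0,30],[0,0.004,-0.2,0,30]]}}

```text
time_s: 13.95
tcp_pos: [0.5478, 0.4477, 0.1376]
eef_rot: [179.5, 0.7, -173.6]
contact_force: [2.1, 1.0, 0.7]
gripper_width: 0.0394
gripper_force: 35.0
```

Call:
{"method": "step_arm", "body": {"plan": [[-0.045,-0.77,0,-0.667,30],[-0.045,-0.77,0,-0.667,30],[-0.045,-0.77,0,-0.667,30],[-0.045,-0.77,0,-0.667,30],[-0.045,-0.77,0,-0.667,30],[-0.045,-0.77,0,-0.667,30],[-0.045,-0.77,0,-0.667,30]]}}

```text
time_s: 14.53
tcp_pos: [0.5771, 0.2525, 0.1278]
eef_rot: [-180.0, 0.1, -133.6]
contact_force: [0.7, 0.5, -1.6]
gripper_width: 0.0396
gripper_force: 35.0
```

Call:
{"method": "step_arm", "body": {"plan": [[0.447,-0.606,0,-0.647,30],[0.447,-0.606,0,-0.647,30],[0.447,-0.606,0,-0.647,30],[0.447,-0.606,0,-0.647,30],[0.447,-0.606,0,-0.647,30],[0.447,-0.606,0,-0.647,30],[0.447,-0.606,0,-0.647,30],[0.447,-0.606,0.1,-0.647,30],[0.447,-0.606,0.2,-0.647,30],[0.447,-0.606,0.224,-0.647,30],[0.447,-0.606,0.224,-0.647,30],[0.447,-0.606,0.224,-0.647,30]]}}

```text
time_s: 15.53
tcp_pos: [0.6096, 0.0698, 0.0714]
eef_rot: [-180.0, -0.0, -94.8]
contact_force: [0.7, -0.1, -1.9]
gripper_width: 0.0397
gripper_force: 35.0
```

Call:
{"method": "step_arm", "body": {"plan": [[0,0,0.1,0,30],[0,0,0.17,0,30],[0,0,0.204,0,30],[0,0,0.204,0,30],[0,0,0.204,0,30],[0,0,0.204,0,70],[0,0,0.204,0,70],[0,0,0.204,0,70],[0,0,0.06,0,70],[0,0,-0.1,0,60],[0,0,-0.26,0,60],[0,0,-0.28,0,60]]}}

```text
time_s: 16.53
tcp_pos: [0.6133, 0.0696, 0.1491]
eef_rot: [-179.4, 0.2, -94.7]
contact_force: [1.6, 0.7, 0.1]
gripper_width: 0.0602
gripper_force: 0.0
```

Call:
{"method": "step_arm", "body": {"plan": [[-0.552,0.366,0,0.7,60],[-0.552,0.366,0,0.7,60],[-0.552,0.366,0,0.7,60],[-0.552,0.366,0,0.7,60],[-0.552,0.366,0,0.7,60],[-0.552,0.366,0,0.7,60],[-0.552,0.366,0,0.7,60]]}}

```text
time_s: 17.12
tcp_pos: [0.5291, 0.2152, 0.1412]
eef_rot: [-180.0, 0.0, -137.0]
contact_force: [0.6, -0.5, 0.0]
gripper_width: 0.06
gripper_force: 0.0
```

Call:
{"method": "step_arm", "body": {"plan": [[-0.149,0.636,0,0.71,60],[-0.149,0.636,0,0.71,60],[-0.149,0.636,0,0.71,60],[-0.149,0.636,0,0.71,60],[-0.149,0.636,0,0.71,60],[-0.149,0.636,0,0.71,60],[-0.149,0.636,0,0.71,60],[-0.149,0.636,0.1,0.71,60],[-0.149,0.636,0.2,0.71,60],[-0.149,0.636,0.256,0.71,60],[-0.149,0.636,0.256,0.71,60],[-0.149,0.636,0.256,0.71,60]]}}

```text
time_s: 18.12
tcp_pos: [0.4482, 0.3547, 0.0765]
eef_rot: [-179.9, -0.0, -179.3]
contact_force: [-0.1, -0.3, 1.2]
gripper_width: 0.0596
gripper_force: 0.0
```

Run:
```python
from h import *
im=eyes.capture("top")[:,:,::-1].copy(); cv2.imwrite("pics/t3.png",im)
H,S,V=cv2.split(cv2.cvtColor(im,cv2.COLOR_BGR2HSV))
for c in blobs((H>15)&(H<35)&(S>30)&(S<140)&(V>160),60):
    q=rect("top",c,.05)
    if q[0]<800 and 50<q[2]<300: print("brick",c.mean(0).round(),q)
st=r.get_state(); print(st["tcp_pos"],st["eef_rot"])
im=eyes.capture("wrist")[:,:,::-1].copy()
H,S,V=cv2.split(cv2.cvtColor(im,cv2.COLOR_BGR2HSV))
for c in blobs((H>15)&(H<35)&(S>30)&(S<140)&(V>150),1000): print("w",c.mean(0).round(),c.min(0),c.max(0),rect("wrist",c,.042,st))
```

```text
brick [331. 181.] [ 594.6 -113.8   80.3   36.9   86.3]
brick [300. 179.] [600.7 -23.6  81.6  35.9  85.8]
brick [269. 177.] [608.7  68.2  81.5  37.3  85.1]
[0.44862504 0.35542497 0.07747011] [ 1.79993815e+02  3.39034198e-02 -1.79329656e+02]
w [ 98. 399.] [  6 383] [180 414] [590.8 199.5 160.   33.2 -89.2]
w [280. 218.] [250 167] [311 266] [436.5 356.7  67.5  39.3  -0.5]
w [388. 214.] [346 160] [439 264] [4.324e+02 4.300e+02 7.070e+01 5.870e+01 2.000e-01]
```

Call:
{"method": "step_arm", "body": {"plan": [[0,0.004,0.12,0,60],[0,0.004,0.258,0,60],[0,0.004,0.258,0,60],[0,0.004,0.258,0,30],[0,0.004,0.258,0,30],[0,0.004,0.258,0,30],[0,0.004,0.258,0,30],[0,0.004,0.258,0,30],[0,0.004,0.12,0,30],[0,0.004,-0.04,0,30],[0,0.004,-0.2,0,30],[0,0.004,-0.2,0,30]]}}

```text
time_s: 19.22
tcp_pos: [0.4511, 0.36, 0.1361]
eef_rot: [179.4, 0.5, -179.3]
contact_force: [1.0, 0.9, -1.1]
gripper_width: 0.0399
gripper_force: 35.0
```

Call:
{"method": "step_arm", "body": {"plan": [[-0.308,-0.668,0,-0.7,30],[-0.308,-0.668,0,-0.7,30],[-0.308,-0.668,0,-0.7,30],[-0.308,-0.668,0,-0.7,30],[-0.308,-0.668,0,-0.7,30],[-0.308,-0.668,0,-0.7,30],[-0.308,-0.668,0,-0.7,30]]}}

```text
time_s: 19.8
tcp_pos: [0.5272, 0.1887, 0.1274]
eef_rot: [180.0, 0.1, -137.2]
contact_force: [-0.3, -0.4, -1.0]
gripper_width: 0.0402
gripper_force: 35.0
```

Call:
{"method": "step_arm", "body": {"plan": [[0.22,-0.704,0,-0.71,30],[0.22,-0.704,0,-0.71,30],[0.22,-0.704,0,-0.71,30],[0.22,-0.704,0,-0.71,30],[0.22,-0.704,0,-0.71,30],[0.22,-0.704,0,-0.71,30],[0.22,-0.704,0,-0.71,30],[0.22,-0.704,0.07,-0.71,30],[0.22,-0.704,0.1,-0.71,30],[0.22,-0.704,0.1,-0.71,30]]}}

```text
time_s: 20.63
tcp_pos: [0.6038, 0.0238, 0.1]
eef_rot: [179.8, -0.0, -94.9]
contact_force: [-0.8, 0.2, -1.8]
gripper_width: 0.0396
gripper_force: 35.0
```

Call:
{"method": "step_arm", "body": {"plan": [[0,0,0.08,0,30],[0,0,0.13,0,30],[0,0,0.164,0,30],[0,0,0.164,0,30],[0,0,0.164,0,30],[0,0,0.164,0,70],[0,0,0.164,0,70],[0,0,0.164,0,70],[0,0,0.06,0,70],[0,0,-0.1,0,60],[0,0,-0.2,0,60],[0,0,-0.2,0,60]]}}

```text
time_s: 21.63
tcp_pos: [0.6088, 0.024, 0.1585]
eef_rot: [-179.5, 0.1, -94.7]
contact_force: [0.9, 0.5, -0.2]
gripper_width: 0.0602
gripper_force: 0.0
```

Call:
{"method": "step_arm", "body": {"plan": [[-0.791,0.386,0,0.7,60],[-0.791,0.386,0,0.7,60],[-0.791,0.386,0,0.7,60],[-0.791,0.386,0,0.7,60],[-0.791,0.386,0,0.7,60],[-0.791,0.386,0,0.7,60],[-0.791,0.386,0,0.7,60]]}}

```text
time_s: 22.22
tcp_pos: [0.5245, 0.2328, 0.1523]
eef_rot: [180.0, 0.1, -137.1]
contact_force: [-0.0, -0.6, 0.1]
gripper_width: 0.0596
gripper_force: 0.0
```

Call:
{"method": "step_arm", "body": {"plan": [[-0.333,0.844,0,0.68,60],[-0.333,0.844,0,0.68,60],[-0.333,0.844,0,0.68,60],[-0.333,0.844,0,0.68,60],[-0.333,0.844,0,0.68,60],[-0.333,0.844,0,0.68,60],[-0.333,0.844,0,0.68,60],[-0.333,0.844,0.12,0.68,60],[-0.333,0.844,0.22,0.68,60],[-0.333,0.844,0.3,0.68,60],[-0.333,0.844,0.3,0.68,60],[-0.333,0.844,0.3,0.68,60]]}}

```text
time_s: 23.22
tcp_pos: [0.4418, 0.4387, 0.0763]
eef_rot: [-179.9, -0.1, -177.6]
contact_force: [0.6, 0.5, 0.6]
gripper_width: 0.06
gripper_force: 0.0
```

Run:
```python
from h import *
im=eyes.capture("top")[:,:,::-1].copy(); cv2.imwrite("pics/t4.png",im)
H,S,V=cv2.split(cv2.cvtColor(im,cv2.COLOR_BGR2HSV))
for c in blobs((H>15)&(H<35)&(S>30)&(S<140)&(V>160),60):
    q=rect("top",c,.05)
    if q[0]<800 and 50<q[2]<300: print("brick",c.mean(0).round(),q,rect("top",c,.09))
st=r.get_state(); print(st["tcp_pos"],st["eef_rot"])
im=eyes.capture("wrist")[:,:,::-1].copy()
H,S,V=cv2.split(cv2.cvtColor(im,cv2.COLOR_BGR2HSV))
for c in blobs((H>15)&(H<35)&(S>30)&(S<140)&(V>150),1000): print("w",c.mean(0).round(),c.min(0),c.max(0),rect("wrist",c,.042,st))
```

```text
brick [331. 181.] [ 594.1 -113.9   80.6   35.2   85.3] [ 584.4 -110.3   78.1   34.1   85.3]
brick [276. 176.] [612.3  44.4 125.1  42.7  89.7] [602.   43.  121.2  41.3  89.7]
[0.44244477 0.43953876 0.07763556] [ 1.79998649e+02  3.46870067e-02 -1.77582053e+02]
w [ 91. 402.] [  6 388] [176 414] [597.3 286.1 155.2  17.5 -87.5]
w [278. 218.] [247 167] [309 266] [430.2 439.2  67.3  39.4   2.9]
```

Call:
{"method": "step_arm", "body": {"plan": [[0,0,0.12,0,60],[0,0,0.258,0,60],[0,0,0.258,0,60],[0,0,0.258,0,30],[0,0,0.258,0,30],[0,0,0.258,0,30],[0,0,0.258,0,30],[0,0,0.258,0,30],[0,0,0.12,0,30],[0,0,-0.04,0,30],[0,0,-0.2,0,30],[0,0,-0.24,0,30]]}}

```text
time_s: 24.32
tcp_pos: [0.4441, 0.4421, 0.145]
eef_rot: [179.5, 0.4, -177.5]
contact_force: [0.4, 0.6, -0.2]
gripper_width: 0.0395
gripper_force: 35.0
```

Run:
```python
import cv2
im=cv2.imread("pics/t4.png")
cv2.imwrite("pics/crop1.png",cv2.resize(im[140:270,200:470],None,fx=2.9,fy=2.9,interpolation=cv2.INTER_CUBIC))
```

```text
(no output)
```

View pics/crop1.png

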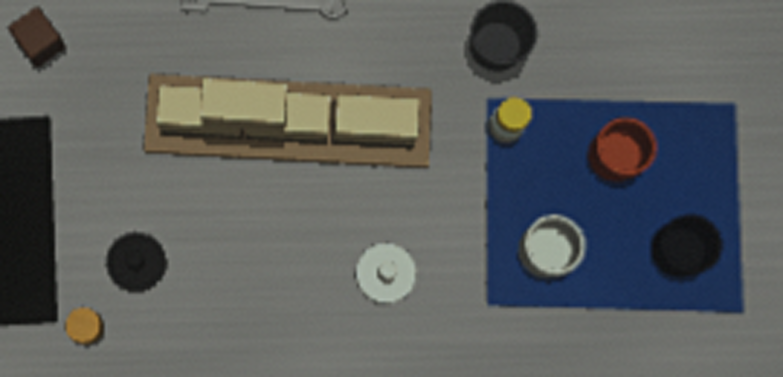

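The fourth brick, at crop (244,101), sits centred over the joint between the two below. The pots and bystanders haven't moved.

Call:
{"method": "step_arm", "body": {"plan": [[-0.269,-0.993,0,-0.7,30],[-0.269,-0.993,0,-0.7,30],[-0.269,-0.993,0,-0.7,30],[-0.269,-0.993,0,-0.7,30],[-0.269,-0.993,0,-0.7,30],[-0.269,-0.993,0,-0.7,30],[-0.269,-0.993,0,-0.7,30],[-0.269,-0.993,0,-0.7,30]]}}

```text
time_s: 24.98
tcp_pos: [0.52, 0.1911, 0.1377]
eef_rot: [-180.0, 0.1, -135.8]
contact_force: [-0.1, 0.6, -1.7]
gripper_width: 0.0397
gripper_force: 35.0
```

Call:
{"method": "step_arm", "body": {"plan": [[0.503,-0.961,0,-0.68,30],[0.503,-0.961,0,-0.68,30],[0.503,-0.961,0,-0.68,30],[0.503,-0.961,0,-0.68,30],[0.503,-0.961,0,-0.68,30],[0.503,-0.961,0,-0.68,30],[0.503,-0.961,0,-0.68,30],[0.503,-0.961,0,-0.68,30],[0.503,-0.961,0.07,-0.68,30],[0.503,-0.961,0.144,-0.68,30],[0.503,-0.961,0.144,-0.68,30],[0.503,-0.961,0.144,-0.68,30]]}}

```text
time_s: 25.98
tcp_pos: [0.5973, -0.0653, 0.1006]
eef_rot: [179.9, -0.0, -94.8]
contact_force: [0.1, 0.2, -0.5]
gripper_width: 0.0396
gripper_force: 35.0
```

Call:
{"method": "step_arm", "body": {"plan": [[0,0,0.08,0,30],[0,0,0.13,0,30],[0,0,0.16,0,30],[0,0,0.16,0,30],[0,0,0.16,0,30],[0,0,0.16,0,70],[0,0,0.16,0,70],[0,0,0.16,0,70],[0,0,0.06,0,70],[0,0,-0.1,0,50],[0,0,-0.26,0,50],[0,0,-0.32,0,50]]}}

```text
time_s: 26.98
tcp_pos: [0.6003, -0.0657, 0.1871]
eef_rot: [-179.6, 0.0, -94.7]
contact_force: [0.9, 0.1, 0.4]
gripper_width: 0.0524
gripper_force: 0.0
```

Run:
```python
from h import *
st=r.get_state(); print(st["tcp_pos"],st["eef_rot"])
im=eyes.capture("wrist")[:,:,::-1].copy(); cv2.imwrite("pics/w5.png",im)
```

```text
[ 0.60033644 -0.06569841  0.18711522] [-1.79564346e+02  1.90277063e-02 -9.47496774e+01]
```

View pics/w5.png

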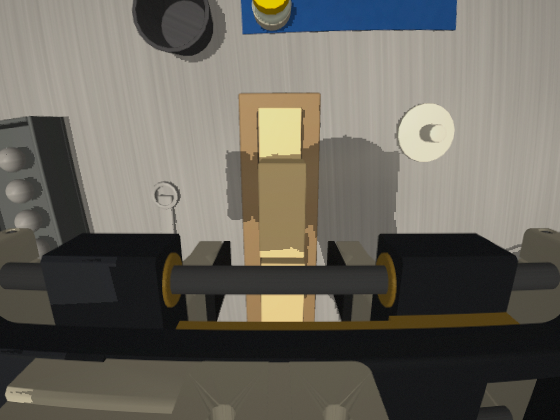

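The wrist view shows the wall straight, with the fifth brick (281,210) on it. The white lid is at (427,132). Next I measure the lids and pots.

Run:
```python
from h import *
im=cv2.imread("pics/t4.png"); H,S,V=cv2.split(cv2.cvtColor(im,cv2.COLOR_BGR2HSV))
def circ(name,c,z,st=None):
    p=(plane(name,c,z,st)*1000).astype(np.float32); (x,y),(a,b),_=cv2.fitEllipse(p); return np.round([x,y,a,b],1)
Y,X=np.indices(V.shape)
def show(lbl,m,z,name="top",st=None,a=60):
    for c in blobs(m,a): print(lbl,name,c.mean(0).round(),circ(name,c,z,st))
roi=lambda x0,x1,y0,y1:(X>x0)&(X<x1)&(Y>y0)&(Y<y1)
show("lidW",(V>140)&(S<60)&roi(315,352,215,252),.011)
show("lidB",(V<60)&roi(230,265,212,248),.011)
show("potW",(V>135)&(S<90)&roi(372,410,205,245),.047)
show("potB",(V<50)&roi(420,458,205,245),.047)
show("potC",((H<12)|(H>170))&(S>120)&roi(395,432,170,210),.047)
w=cv2.imread("pics/w5.png"); H,S,V=cv2.split(cv2.cvtColor(w,cv2.COLOR_BGR2HSV)); 
st=dict(tcp_pos=np.array([.6003,-.0657,.1871]),eef_rot=np.array([-179.56,.02,-94.75]))
Y,X=np.indices(V.shape)
for t in (215,225,235): show("lidW",(V>t)&roi(385,470,95,170),.011,"wrist",st,800)
```

```text
lidW top [334. 235.] [ 438.6 -121.    57.7   58.1]
lidB top [247. 231.] [453.5 136.5  58.1  58.7]
potW top [390. 226.] [ 454.2 -280.3   38.2   46.5]
potB top [437. 226.] [ 453.9 -417.    58.3   71.8]
potC top [415. 192.] [ 555.6 -361.9   56.2   64.8]
lidW wrist [427. 133.] [ 438.5 -116.3   58.9   59.1]
```

Call:
{"method": "step_arm", "body": {"plan": [[0.262,0.626,0,0,40],[0.262,0.626,0,0,40],[0.262,0.626,0,0,40],[0.262,0.626,0,0,40],[0.262,0.626,0,0,40],[0.262,0.626,0.16,0,40],[0.262,0.626,0.32,0,40],[0.262,0.626,0.46,0,40],[0.262,0.626,0.56,0,40],[0.262,0.626,0.62,0,40],[0.262,0.626,0.656,0,40],[0.262,0.626,0.656,0,40]]}}

```text
time_s: 28.03
tcp_pos: [0.4351, -0.1178, 0.0151]
eef_rot: [179.8, -0.0, -94.8]
contact_force: [-0.7, -0.1, 0.1]
gripper_width: 0.04
gripper_force: 0.0
```

Call:
{"method": "step_arm", "body": {"plan": [[0,0,0.004,0,5],[0,0,0.004,0,5],[0,0,0.004,0,5],[0,0,0.004,0,5],[0,0,0.004,0,5],[0,0,0.004,0,5],[0,0,-0.1,0,5],[0,0,-0.24,0,5],[0,0,-0.38,0,5],[0,0,-0.4,0,5],[0,0,-0.4,0,5]], "newtons": 25}}

```text
time_s: 28.95
tcp_pos: [0.4381, -0.1174, 0.1194]
eef_rot: [-179.7, 0.1, -94.8]
contact_force: [0.4, -0.6, -2.0]
gripper_width: 0.0173
gripper_force: 25.0
```

Run:
```python
from h import *
print(r.get_state()["tcp_pos"])
im=eyes.capture("wrist")[:,:,::-1].copy(); cv2.imwrite("pics/w6.png",im)
im=eyes.capture("top")[:,:,::-1].copy(); cv2.imwrite("pics/t5.png",im)
```

```text
[ 0.43805238 -0.11743661  0.11943222]
```

View pics/w6.png

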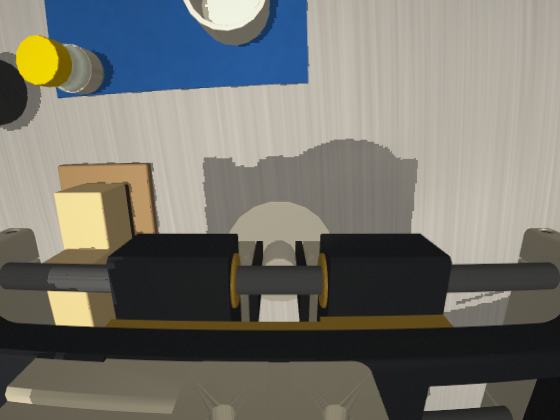

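The white lid is held, with its disc centred at column 280. The white pot is just coming into view at (227,10).

Call:
{"method": "step_arm", "body": {"plan": [[0.418,-0.089,0,0,5],[0.418,-0.089,0,0,5],[0.418,-0.089,0,0,5],[0.418,-0.089,0,0,5],[0.418,-0.089,0,0,5],[0.418,-0.089,0,0,5]]}}

```text
time_s: 29.55
tcp_pos: [0.4485, -0.2234, 0.1152]
eef_rot: [179.8, 0.0, -94.9]
contact_force: [-0.7, 0.7, -1.0]
gripper_width: 0.0172
gripper_force: 25.0
```

Run:
```python
from h import *
st=r.get_state(); print(st["tcp_pos"],st["eef_rot"],st["gripper_width"])
im=eyes.capture("wrist")[:,:,::-1].copy(); cv2.imwrite("pics/w7.png",im)
np.save("st7.npy",np.r_[st["tcp_pos"],st["eef_rot"]])
H,S,V=cv2.split(cv2.cvtColor(im,cv2.COLOR_BGR2HSV)); Y,X=np.indices(V.shape)
for c in blobs(~((H>100)&(H<130)&(S>120))&(Y<235)&(X>120)&(X<450),800): print(c.mean(0).round(),c.min(0),c.max(0))
```

```text
[ 0.44846258 -0.2234392   0.1151571 ] [ 1.79812062e+02  1.93018511e-02 -9.48617136e+01] 0.01723730765243432
[254. 141.] [213  99] [296 184]
[137.  52.] [122   5] [163  92]
[313. 157.] [122   0] [450 235]
```

View pics/w7.png

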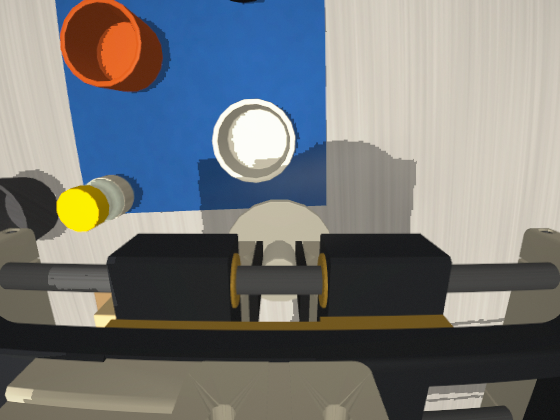

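The white pot's rim is at (254,141), in clear view. The held lid's leading edge is at (280,201).

Run:
```python
from h import *
s=np.load("st7.npy"); st=dict(tcp_pos=s[:3],eef_rot=s[3:])
im=cv2.imread("pics/w7.png"); H,S,V=cv2.split(cv2.cvtColor(im,cv2.COLOR_BGR2HSV)); Y,X=np.indices(V.shape)
c=[c for c in blobs(~((H>100)&(H<130)&(S>120))&(Y<235)&(X>120)&(X<450),800) if abs(c.mean(0)-[254,141]).max()<4][0]
print(cv2.fitEllipse((plane("wrist",c,.047,st)*1000).astype(np.float32)))
print(plane("wrist",[(280,201),(229,240),(331,240)],s[2]-.003,st)*1000)
```

```text
((459.7698059082031, -282.6159362792969), (59.11846160888672, 59.493228912353516), 85.39310455322266)
[[ 444.29631197 -253.87546376]
 [ 474.1032288  -234.27267409]
 [ 418.10500931 -229.49488977]]
```

Call:
{"method": "step_arm", "body": {"plan": [[0.23,-0.058,0,0,5],[0.23,-0.058,0,0,5],[0.23,-0.058,0,0,5],[0.23,-0.058,0,0,5],[0.23,-0.058,0.1,0,5],[0.23,-0.058,0.16,0,5],[0.23,-0.058,0.2,0,5],[0.23,-0.058,0.23,0,5],[0.23,-0.058,0.23,0,5],[0.23,-0.058,0.23,0,5]]}}

```text
time_s: 30.43
tcp_pos: [0.4596, -0.2817, 0.0594]
eef_rot: [180.0, -0.0, -94.7]
contact_force: [-0.1, -1.0, -1.6]
gripper_width: 0.0173
gripper_force: 25.0
```

Call:
{"method": "step_arm", "body": {"plan": [[0,0,0.004,0,5],[0,0,0.004,0,40],[0,0,0.004,0,40],[0,0,0.004,0,40],[0,0,-0.1,0,40],[0,0,-0.26,0,40],[0,0,-0.42,0,40],[-0.25,0,-0.42,0,40],[-0.4,0,-0.42,0,40],[-0.4,0,-0.42,0,40],[-0.4,0,-0.42,0,40]]}}

```text
time_s: 31.35
tcp_pos: [0.4681, -0.18, 0.1652]
eef_rot: [-179.9, 0.0, -94.7]
contact_force: [-0.8, 0.0, -0.7]
gripper_width: 0.0401
gripper_force: 0.0
```

Run:
```python
from h import *
st=r.get_state(); print(st["tcp_pos"],st["eef_rot"])
im=eyes.capture("wrist")[:,:,::-1].copy(); cv2.imwrite("pics/w8.png",im)
np.save("st8.npy",np.r_[st["tcp_pos"],st["eef_rot"]])
im=eyes.capture("top")[:,:,::-1].copy(); cv2.imwrite("pics/t6.png",im)
```

```text
[ 0.46807327 -0.18002087  0.16519633] [-1.79890098e+02  3.63528413e-02 -9.46642068e+01]
```

View pics/w8.png

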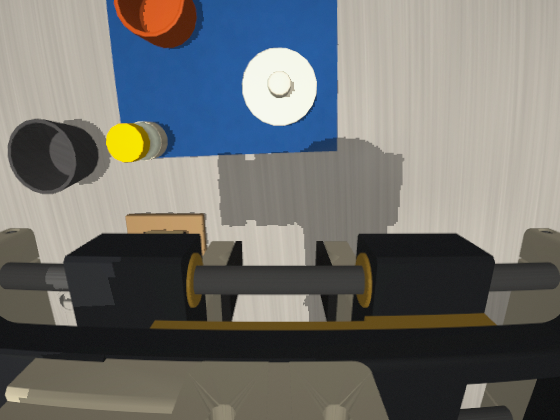

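The white lid sits level on its pot at (280,86). Next I fetch the black lid.

Call:
{"method": "step_arm", "body": {"plan": [[-0.64,0.085,0,0,40],[-0.64,0.085,0,0,40],[-0.64,0.085,0,0,40],[-0.64,0.085,0,0,40],[-0.64,0.085,0,0,40],[-0.64,0.085,0,0,40]]}}

```text
time_s: 31.95
tcp_pos: [0.4602, -0.0202, 0.1644]
eef_rot: [-180.0, -0.0, -94.6]
contact_force: [0.7, -0.7, 0.8]
gripper_width: 0.0399
gripper_force: 0.0
```

Call:
{"method": "step_arm", "body": {"plan": [[-0.636,0.086,0,0,40],[-0.636,0.086,0,0,40],[-0.636,0.086,0,0,40],[-0.636,0.086,0,0,40],[-0.636,0.086,0,0,40],[-0.636,0.086,0.1,0,40],[-0.636,0.086,0.2,0,40],[-0.636,0.086,0.25,0,40],[-0.636,0.086,0.25,0,40],[-0.636,0.086,0.25,0,40]]}}

```text
time_s: 32.78
tcp_pos: [0.4521, 0.1374, 0.1014]
eef_rot: [179.9, -0.1, -94.9]
contact_force: [0.0, -0.1, 0.8]
gripper_width: 0.0401
gripper_force: 0.0
```

Run:
```python
from h import *
s=np.load("st8.npy"); st=dict(tcp_pos=s[:3],eef_rot=s[3:])
im=cv2.imread("pics/w8.png"); H,S,V=cv2.split(cv2.cvtColor(im,cv2.COLOR_BGR2HSV)); Y,X=np.indices(V.shape)
for c in blobs((V>150)&(S<60)&(Y>35)&(Y<140)&(X>225)&(X<330),800): print("seat",cv2.fitEllipse((plane("wrist",c,.053,st)*1000).astype(np.float32)))
im=cv2.imread("pics/t6.png"); H,S,V=cv2.split(cv2.cvtColor(im,cv2.COLOR_BGR2HSV)); Y,X=np.indices(V.shape)
for c in blobs((V<60)&(Y>212)&(Y<248)&(X>230)&(X<265),60): print("lidB",cv2.fitEllipse((plane("top",c,.011)*1000).astype(np.float32)))
for c in blobs((V<60)&(S<90)&(Y>205)&(Y<245)&(X>418)&(X<460),60): print("potB",c.mean(0),cv2.fitEllipse((plane("top",c,.03)*1000).astype(np.float32)))
print(r.get_state()["tcp_pos"])
im=eyes.capture("wrist")[:,:,::-1].copy(); cv2.imwrite("pics/w9.png",im)
```

```text
seat ((458.44140625, -279.9416198730469), (60.86943435668945, 61.278968811035156), 35.13633728027344)
lidB ((447.36505126953125, 132.5586395263672), (53.671443939208984, 85.68907165527344), 119.38878631591797)
lidB ((422.07757568359375, 122.05933380126953), (70.39142608642578, 177.08580017089844), 79.05123901367188)
potB [437.54098361 225.6557377 ] ((456.8680419921875, -423.0604553222656), (54.876739501953125, 68.21351623535156), 23.71523666381836)
[0.45212458 0.13744852 0.10142526]
```

View pics/w9.png

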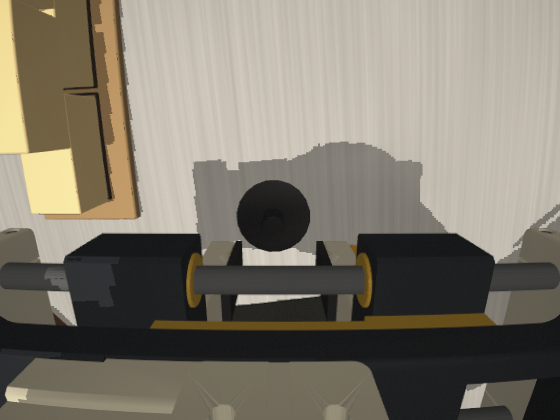

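The black lid is at (273,216), slightly off the gripper axis.

Run:
```python
from h import *
st=dict(tcp_pos=np.array([.4521,.1374,.1014]),eef_rot=np.array([180,0,-94.8]))
print(plane("wrist",[(273.5,216),(273.5,181),(273.5,251),(237,216),(310,216)],.011,st)*1000)
print(plane("wrist",[(272,216)],.037,st)*1000)
```

```text
[[455.78000056 139.96777223]
 [453.22317304 110.69137998]
 [458.50718401 171.09952529]
 [486.04761552 137.46393126]
 [425.54229832 142.48043768]]
[[455.80855939 132.42880461]]
```

Call:
{"method": "step_arm", "body": {"plan": [[-0.005,-0.01,0.14,0,40],[-0.005,-0.01,0.26,0,40],[-0.005,-0.01,0.336,0,40],[-0.005,-0.01,0.336,0,40],[-0.005,-0.01,0.336,0,5],[-0.005,-0.01,0.336,0,5],[-0.005,-0.01,0.336,0,5],[-0.005,-0.01,0.336,0,5],[-0.005,-0.01,0.336,0,5],[-0.005,-0.01,0.22,0,5],[-0.005,-0.01,0.08,0,5],[-0.005,-0.01,-0.06,0,5]]}}

```text
time_s: 33.83
tcp_pos: [0.4538, 0.1395, 0.1181]
eef_rot: [179.9, -0.1, -94.8]
contact_force: [1.3, 0.8, -0.5]
gripper_width: 0.017
gripper_force: 25.0
```

Call:
{"method": "step_arm", "body": {"plan": [[0,0,-0.16,0,5],[0.99,-0.082,-0.2,0,5],[0.99,-0.082,-0.2,0,5],[0.99,-0.082,-0.2,0,5],[0.99,-0.082,-0.2,0,5],[0.99,-0.082,-0.2,0,5],[0.99,-0.082,-0.2,0,5],[0.99,-0.082,-0.2,0,5],[0.99,-0.082,-0.2,0,5]]}}

```text
time_s: 34.58
tcp_pos: [0.4536, -0.1105, 0.1673]
eef_rot: [-180.0, 0.0, -95.1]
contact_force: [0.0, -0.2, -1.3]
gripper_width: 0.0174
gripper_force: 25.0
```

Call:
{"method": "step_arm", "body": {"plan": [[0.99,-0.081,0,0,5],[0.99,-0.081,0,0,5],[0.99,-0.081,0,0,5],[0.99,-0.081,0,0,5],[0.99,-0.081,0,0,5],[0.99,-0.081,0,0,5],[0.99,-0.081,0,0,5],[0.99,-0.081,0,0,5],[0.99,-0.081,0,0,5]]}}

```text
time_s: 35.33
tcp_pos: [0.4538, -0.3558, 0.1666]
eef_rot: [180.0, 0.0, -94.8]
contact_force: [-0.5, 0.4, -0.6]
gripper_width: 0.0172
gripper_force: 25.0
```

Run:
```python
from h import *
st=r.get_state(); print(st["tcp_pos"],st["eef_rot"],st["gripper_width"])
im=eyes.capture("wrist")[:,:,::-1].copy(); cv2.imwrite("pics/w10.png",im)
np.save("st10.npy",np.r_[st["tcp_pos"],st["eef_rot"]])
H,S,V=cv2.split(cv2.cvtColor(im,cv2.COLOR_BGR2HSV)); Y,X=np.indices(V.shape)
for c in blobs((V<70)&(Y<232)&(X>150)&(X<420),500): print(c.mean(0).round(),c.min(0),c.max(0),cv2.fitEllipse((plane("wrist",c,.047,st)*1000).astype(np.float32)))
```

```text
[ 0.45378868 -0.35581112  0.1666037 ] [ 1.79975514e+02  2.66469109e-02 -9.47898097e+01] 0.017176119189188484
[280. 220.] [231 199] [328 232] ((453.10723876953125, -342.22161865234375), (33.688846588134766, 97.31002807617188), 85.2839126586914)
[267. 134.] [234 101] [300 168] ((457.8429870605469, -418.355224609375), (57.473995208740234, 57.78078842163086), 8.35968017578125)
```

View pics/w10.png

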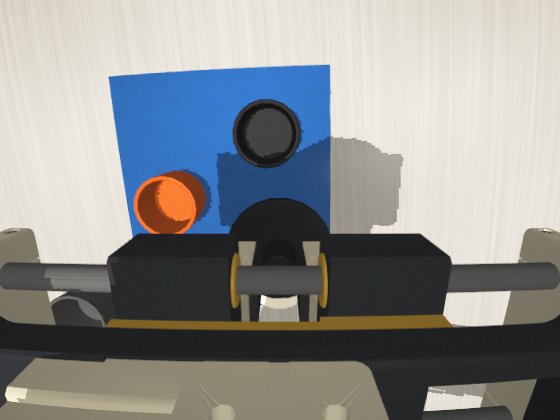

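The graphite pot is at (267,134), with the held black lid in front of it at (280,215). The clay pot at (166,205) stays open.

Call:
{"method": "step_arm", "body": {"plan": [[0.242,-0.034,0,0,5],[0.242,-0.034,0,0,5],[0.242,-0.034,0,0,5],[0.242,-0.034,0.1,0,5],[0.242,-0.034,0.22,0,5],[0.242,-0.034,0.32,0,5],[0.242,-0.034,0.38,0,5],[0.242,-0.034,0.41,0,5],[0.242,-0.034,0.428,0,5],[0.242,-0.034,0.428,0,5]]}}

```text
time_s: 36.22
tcp_pos: [0.458, -0.4173, 0.0625]
eef_rot: [-180.0, -0.1, -94.6]
contact_force: [-5.2, 0.4, 10.9]
gripper_width: 0.0174
gripper_force: 25.1
```

Call:
{"method": "step_arm", "body": {"plan": [[0,0,0.002,0,5],[0,0,0.002,0,40],[0,0,0.002,0,40],[0,0,0.002,0,40],[0,0,-0.1,0,40],[0,0,-0.26,0,40],[0,0,-0.42,0,40],[-0.25,0,-0.42,0,40],[-0.4,0,-0.42,0,40],[-0.4,0,-0.42,0,40],[-0.4,0,-0.42,0,40]]}}

```text
time_s: 37.13
tcp_pos: [0.4658, -0.3146, 0.1657]
eef_rot: [-179.9, 0.0, -94.6]
contact_force: [-0.3, 0.8, -1.1]
gripper_width: 0.0399
gripper_force: 0.0
```

Run:
```python
from h import *
st=r.get_state(); print(st["tcp_pos"],st["eef_rot"])
im=eyes.capture("wrist")[:,:,::-1].copy()
im2=eyes.capture("scene")[:,:,::-1].copy(); t=eyes.capture("top")[:,:,::-1].copy(); cv2.imwrite("pics/t7.png",t)
H,S,V=cv2.split(cv2.cvtColor(im,cv2.COLOR_BGR2HSV)); Y,X=np.indices(V.shape)
for c in blobs((V<70)&(Y<232)&(X>150)&(X<420),500): print(c.mean(0).round(),cv2.fitEllipse((plane("wrist",c,.053,st)*1000).astype(np.float32)))
a=cv2.resize(im2[140:320,90:500],(800,351),interpolation=cv2.INTER_CUBIC)
b=np.hstack([cv2.resize(im[0:235,60:460],(400,235)),cv2.resize(t[140:270,225:446],(400,235),interpolation=cv2.INTER_CUBIC)])
cv2.imwrite("pics/fin.png",np.vstack([a,b]))
```

```text
[ 0.46580407 -0.31455863  0.16573669] [-1.79911234e+02  3.03534390e-02 -9.46179019e+01]
[280.  87.] ((456.2068786621094, -414.4237060546875), (59.660823822021484, 63.3403434753418), 33.4212760925293)
```

View pics/fin.png

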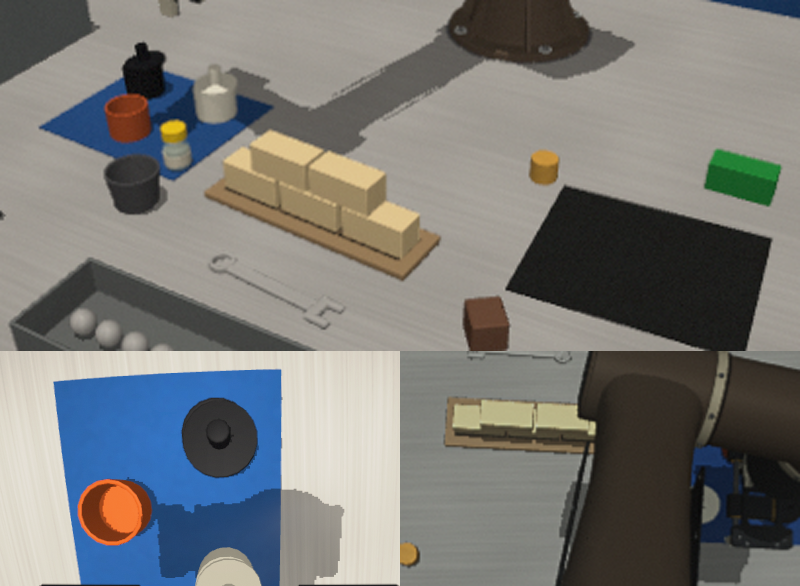

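The scene crop shows the full 3+2 wall and both lids on their pots. But the black lid's lowering stopped high (z 0.0625) with 11 N of contact, so it may be sitting on the rim. I check this numerically.

Run:
```python
from h import *
for _ in range(3): sc=eyes.capture("scene")[:,:,::-1].copy()
st=r.get_state(); print(st["tcp_pos"],st["eef_rot"])
im=eyes.capture("wrist")[:,:,::-1].copy()
g=cv2.cvtColor(im,cv2.COLOR_BGR2GRAY)
np.set_printoptions(linewidth=250)
print(g[44:132:4,236:326:4])
print(cv2.cvtColor(sc,cv2.COLOR_BGR2GRAY)[158:192,150:180])
```

```text
[ 0.46535002 -0.31858781  0.16457726] [ 1.79977629e+02  7.57402532e-04 -9.48385671e+01]
[[102 103 103 103 104 103 103 104 103 103 103 104 105 102 102 102 103 103 101 103 101 102 101]
 [105 103 105 104 103 104 103 103 104 105 104 104 103 102 102 103 102 101 100 100 102 100 100]
 [104 103 104 104 103 104 105 104  52  46  47  51  65 102 103 103 103 101 102 101 101  99  99]
 [105 104 105 105 103  96  48  57  41  48  48  50  50  45  42 102 102 102 102 101 100 100 101]
 [105 104 103 103  86  53  45  48  49  51  51  52  50  52  51  51  97 103 102 102 101 101 100]
 [104 105 104  82  54  49  50  49  48  52  50  50  51  51  50  52  52  65 103 101 101 101 100]
 [103 105 105  51  50  50  49  51  50  52  52  53  51  53  52  51  54  52  91 101 102 102  99]
 [104 107  46  44  51  50  51  52  52  53  52  53  53  54  53  53  52  53  52 101 101 100 100]
 [106 107  49  51  51  51  52  52  52  41  45  45  40  54  54  54  54  53  53  59 101 101 101]
 [107 102  47  52  50  51  51  53  42  48  50  50  50  52  54  54  54  54  55  54 100 101 101]
 [106  92  51  50  51  52  53  47  47  51  55  54  54  29  55 
[... 570 characters left out ...]
 59  59  59  59  53 103 103 102]
 [105 106 106  57  58  58  57  58  59  59  60  61  61  59  59  59  59  61  58  64 102 102 102]
 [103 106 105  91  57  60  58  58  60  60  60  61  61  61  62  61  61  60  42 102 102 102 101]
 [104 105 106 104  72  58  61  61  61  61  61  61  61  61  63  61  62  40  65 102 103 101 101]
 [105 105 104 105 104  89  59  60  63  63  61  61  62  64  63  62  40  84 103 102 101 101 102]
 [104 105 104 103 104 105 105  52  56  62  63  62  60  62  40  83 104 103 101 100 101 100 101]]
[[152 154 151 ... 153 153 154]
 [153 153 154 ... 153 157 155]
 [153 153 153 ... 154 156 154]
 ...
 [ 84  83  83 ...  69  69  66]
 [ 80  67  65 ...  69  67  63]
 [ 64  66  64 ...  67  65  52]]
```

Call:
{"method": "step_arm", "body": {"plan": [[0.4,0,0,0,40],[0.4,0,0,0,40],[0.4,0,0,0,40],[0.4,0,0.15,0,40],[0.4,0,0.28,0,40],[0.4,0,0.36,0,40],[0.4,0,0.41,0,40],[0.4,0,0.41,0,40],[0.4,0,0.41,0,40],[0.4,0,0.41,0,40]]}}

```text
time_s: 38.32
tcp_pos: [0.4574, -0.4184, 0.0631]
eef_rot: [-180.0, -0.0, -94.8]
contact_force: [0.5, -0.6, 0.3]
gripper_width: 0.0402
gripper_force: 0.0
```

Run:
```python
from h import *
for _ in range(4):
    st=r.get_state(); print(st["tcp_pos"].round(4),st["contact_force"].round(1)); im=eyes.capture("wrist")[:,:,::-1].copy()
g=cv2.cvtColor(im,cv2.COLOR_BGR2GRAY); np.set_printoptions(linewidth=250)
print(g[150:245:5,215:350:6])
```

```text
[ 0.4574 -0.4184  0.0631] [ 0.5 -0.6  0.3]
[ 0.4576 -0.4183  0.0635] [-0.8 -0.8  0.7]
[ 0.4577 -0.4182  0.0636] [-0.5 -0.4 -0.8]
[ 0.4576 -0.4181  0.0636] [ 0.3  0.2 -0.7]
[[108 108 107 107 109 107 107 107 110 109 109 109 110 108 108 108 108 107 107  71  74  75  77]
 [108 107 108 107 108 108 107 109 107 109 110 111 110 108 107 108  76  71  72  75  75  77  80]
 [108 107 107 107 108 108 108 109 107 107 108 108 108 108 106  71  73  73  74  76  77  81  83]
 [108 108 108 108 108 107 108 108 108 107 110  84 108  70  72  72  72  73  74  76  76  81  84]
 [108 107  74  72  67  67  66  70  68  70  70  68  69  70  72  70  72  72  75  76  76  80  84]
 [107 107  68  68  67  68  66  70  69  69  70  69  68  68  71  69  71  72  73  74  76  78  81]
 [ 67  67  67  66  67  68  69  68  68  68  67  69  71  67  70  71  70  72  70  72  73  74  78]
 [ 67  66  66  68  67  68  68  66  66  29  29  28  55  67  70  69  69  70  69  70  72  72  74]
 [ 66  68  66  66  68  67  67  27  26  27  27  29  30  29  62  66  66  68  68  68  69  70  72]
 [ 66  68  67  67  66  66  25  25  26  26  26  26  26  26  26  60  66  66
[... 177 characters left out ...]
0  28  42  66  67  66  66  68  68]
 [ 66  66  66  65  25  27  28  31  34  33  34  33  33  32  33  24  29  65  66  66  67  67  68]
 [ 65  67  64  65  29  23  32  31  30  33  34  34  33  34  34  35  29  60  66  65  66  66  67]
 [ 66  66  66  25  20  30  30  31  32  29  33  34  34  34  35  35  34  31  65  66  66  65  65]
 [ 66  66  66  27  29  30  31  31  29  32  31  33  32  32  33  32  32  34  62  64  64  67  66]
 [ 66  66  57  24  28  28  30  29  31  30  32  31  31  32  33  32  33  33  33  64  67  65  65]
 [ 65  66  38  29  29  28  29  30  31  32  31  30  32  32  32  33  33  31  30  65  64  64  65]
 [ 71  70  37  30  29  29  29  30  30  31  31  30  31  31  31  32  32  29  32  33  69  69  63]]
```

Run:
```python
from h import *
st=r.get_state(); im=eyes.capture("wrist")[:,:,::-1].copy(); g=cv2.cvtColor(im,cv2.COLOR_BGR2GRAY); np.set_printoptions(linewidth=250)
print(g[178:240,[262,268,274,280,286]].T)
print(g[215:236:5,222:236]); print(g[215:236:5,312:340])
print(st["tcp_pos"],plane("wrist",[(274,184)],.002,st)*1000,[plane("wrist",[(274,202)],z,st)*1000 for z in(.053,.058)])
```

```text
[[70 67 67 68 67 67 68 68 42 28 29 26 27 26 25 27 26 24 25 26 36 35 33 30 27 28 27 28 23 28 32 33 33 31 32 31 32 32 31 32 31 30 30 31 30 31 32 30 30 29 30 30 31 29 29 29 30 32 31 31 29 31]
 [68 69 69 67 68 67 42 29 27 29 29 28 25 28 25 29 27 27 36 38 34 32 28 27 29 28 22 32 34 33 34 33 32 33 33 32 32 32 32 32 29 32 32 31 32 30 31 34 31 31 31 31 31 30 28 32 31 30 30 31 31 30]
 [68 68 69 68 68 60 31 29 29 28 28 28 30 26 27 27 26 25 39 37 36 29 29 28 29 24 21 35 33 33 33 33 34 32 34 34 31 33 33 31 31 31 29 32 31 29 31 30 32 31 32 33 32 32 33 29 31 31 31 30 30 31]
 [68 70 69 68 67 68 34 30 30 28 28 28 26 28 26 27 26 26 40 38 35 32 28 28 28 23 27 35 34 33 35 34 33 33 32 33 33 32 32 34 33 33 33 32 32 32 33 31 33 32 33 32 30 33 32 31 31 31 31 32 31 31]
 [69 68 69 69 69 68 65 39 32 30 30 29 28 27 28 26 28 25 29 38 37 33 30 29 27 24 27 35 35 33 35 33 33 33 30 35 32 33 34 32 33 34 34 35 32 32 30 34 32 29 30 32 31 31 30 32 33 32 31 29 30 31]]
[[66 66 64 66 65 66 65 66 66 65 67 65 46 29]
 [65 66 64 66 67 66 66 66 66 43 25 27 27 27]
 [65 66 64 67 65 66 59 38 26 25 27 27 26 22]
 [66 66 66 68 66 59 38 26 28 25 23 24 26 28]
 [65 66 66 66 54 34 26 27 25 27 29 28 29 29]]
[[26 26 31 29 24 59 63 65 65 64 65 64 64 65 66 67 66 64 67 65 66 67 65 66 65 65 66 66]
 [34 35 35 35 34 28 27 42 63 64 66 67 66 67 65 67 67 66 66 64 66 66 66 67 65 66 66 64]
 [34 34 32 31 32 34 34 32 34 30 43 63 64 64 64 64 64 66 64 65 64 64 64 65 64 66 64 65]
 [32 32 32 34 33 33 33 33 31 32 34 33 32 29 40 62 64 65 64 64 66 66 65 65 66 66 65 64]
 [32 32 31 31 31 30 32 31 30 31 33 32 32 33 32 31 53 66 65 65 65 65 65 65 64 66 65 64]]
[ 0.45757719 -0.41801838  0.06346295] [[ 457.72994269 -447.4569887 ]] [array([[ 456.96260743, -446.40019392]]), array([[ 456.77518549, -447.58844669]])]
```

Run:
```python
from h import *
st=dict(tcp_pos=np.array([.4576,-.4181,.0635]),eef_rot=np.array([180,0,-94.8]))
print("rim",plane("wrist",[(277,195.5)],.047,st)*1000,"base",plane("wrist",[(277,183.5)],.002,st)*1000)
for z in(.053,.056,.058): print(z,plane("wrist",[(277,204.5)],z,st)*1000)
# lateral: left/right outer dark edges and disc edges at rows 230,235
print(plane("wrist",[(226.5,235),(327.5,235)],.05,st)*1000)
print(plane("wrist",[(227.5,230),(326.5,230)],.05,st)*1000)
```

```text
rim [[ 455.13668979 -448.71368979]] base [[ 455.48215384 -447.66757165]]
0.053 [[ 455.42435769 -444.90277394]]
0.056 [[ 455.34442558 -445.64630863]]
0.058 [[ 455.2911375  -446.14199842]]
[[ 486.46263474 -428.30649363]
 [ 427.65321554 -423.43307421]]
[[ 485.48695687 -431.31734297]
 [ 428.10906701 -426.56136091]]
```

Call:
{"method": "step_arm", "body": {"plan": [[0,0,0.016,0,40],[0,0,0.016,0,40],[0,0,0.016,0,5],[0,0,0.016,0,5],[0,0,0.016,0,5],[0,0,0.016,0,5],[0,0,0.016,0,5],[0,0,-0.02,0,5],[0,0,-0.05,0,5],[0.0135,-0.007,-0.05,0,5],[0.0135,-0.007,-0.05,0,5],[0.0135,-0.007,-0.05,0,5]], "newtons": 20}}

```text
time_s: 39.57
tcp_pos: [0.4586, -0.4214, 0.075]
eef_rot: [-180.0, -0.0, -94.8]
contact_force: [-0.5, 0.3, -0.9]
gripper_width: 0.0174
gripper_force: 20.0
```

Run:
```python
from h import *
st=r.get_state(); print(st["tcp_pos"].round(4),st["eef_rot"].round(2),st["contact_force"].round(1),st["gripper_width"])
im=eyes.capture("wrist")[:,:,::-1].copy(); cv2.imwrite("pics/w12.png",im);g=cv2.cvtColor(im,cv2.COLOR_BGR2GRAY); np.set_printoptions(linewidth=250)
print(g[165:240,[262,268,274,280,286]].T)
print(g[200:236:5,216:250]); print(g[200:236:5,306:340])
```

```text
[ 0.4586 -0.4214  0.075 ] [-1.7997e+02 -1.0000e-02 -9.4820e+01] [-0.5  0.3 -0.9] 0.01744222358676043
[[66 65 64 67 67 67 65 66 65 68 67 66 67 67 66 65 66 66 66 66 66 64 66 48 28 26 26 26 24 25 26 26 25 24 30 34 34 31 29 27 25 29 23 23 27 33 33 33 33 33 32 32 31 31 31 31 31 31 30 32 31 31 32 30 31 31 30 32 28 31 31 31 30 29 30]
 [66 66 67 67 66 67 68 67 68 67 67 68 67 67 66 66 66 67 67 67 65 52 29 27 27 27 25 26 27 24 27 26 26 35 36 33 28 27 24 29 23 21 31 34 33 34 33 34 34 33 33 30 31 33 32 32 31 32 31 32 31 33 34 34 32 30 32 30 31 31 30 32 31 30 29]
 [66 67 66 67 67 67 68 67 67 66 69 67 68 67 67 65 67 66 66 65 50 30 29 29 28 28 26 25 26 25 26 26 34 37 34 29 28 27 27 28 23 24 33 35 34 33 33 35 34 32 31 33 30 31 33 30 31 32 32 31 32 33 32 32 31 32 30 29 31 30 30 31 31 32 30]
 [67 66 68 69 68 67 69 68 69 68 68 66 69 66 67 67 66 66 66 66 48 33 28 30 30 27 28 28 26 27 26 25 37 37 32 30 30 24 28 28 21 29 34 33 34 34 33 33 34 33 33 33 32 32 31 31 33 33 31 31 31 33 31 32 34 32 33 31 30 33 32 30 30 31 29]
 [72 68 69 69 67 68 68 69 68 68 68 67 66 67 67 67 66 66 66 66 64 39 32 29 28 29 29 27 2
[... 1123 characters left out ...]
61 64 64 64 65 64 65 65 64 63 65 64 64 64 64 65 65 65 65 64 64 66 66]
 [30 28 29 29 30 27 23 26 59 63 63 62 63 63 64 64 64 64 63 64 65 64 64 64 63 62 65 62 64 65 65 65 64 64]
 [35 33 31 27 24 24 29 29 29 26 39 60 62 62 63 62 62 62 63 64 63 64 63 63 64 62 64 64 64 64 64 64 64 65]
 [34 33 33 32 32 36 34 32 33 33 29 29 26 42 61 61 64 64 64 64 63 63 63 63 63 63 63 63 63 63 63 65 65 62]
 [32 32 32 31 31 31 34 32 31 31 32 30 33 32 31 42 61 63 62 61 63 63 62 62 62 61 62 62 62 63 62 62 62 63]
 [30 31 34 31 34 34 31 32 33 32 32 31 31 33 34 31 32 31 31 40 60 61 62 63 61 64 63 62 63 63 64 62 64 62]
 [30 33 32 31 30 31 31 31 30 30 30 30 31 30 31 31 32 31 32 30 32 31 30 31 31 31 31 31 30 31 33 33 31 33]]
```

Run:
```python
from h import *
st=dict(tcp_pos=np.array([.4586,-.4214,.075]),eef_rot=np.array([180,0,-94.82]))
print("rim",plane("wrist",[(277,196.3)],.047,st)*1000,"base",plane("wrist",[(277,185)],.002,st)*1000)
for z in(.066,.069,.072): print(z,plane("wrist",[(277,205.7)],z,st)*1000)
```

```text
rim [[ 456.44635063 -449.01519792]] base [[ 456.80764964 -447.78622082]]
0.066 [[ 456.4330718  -447.89342281]]
0.069 [[ 456.35184093 -448.64919408]]
0.072 [[ 456.27061006 -449.40496535]]
```

Call:
{"method": "step_arm", "body": {"plan": [[0.004,0,0,0,5],[0.004,0,0.02,0,5],[0.004,0,0.04,0,5],[0.004,0,0.055,0,5],[0.004,0,0.063,0,5],[0.004,0,0.063,0,5],[0.004,0,0.063,0,5]]}}

```text
time_s: 40.2
tcp_pos: [0.4583, -0.4222, 0.0588]
eef_rot: [180.0, 0.0, -94.8]
contact_force: [-0.2, -0.1, 0.1]
gripper_width: 0.0174
gripper_force: 20.0
```

Run:
```python
from h import *
for _ in range(3):
    st=r.get_state(); print(st["tcp_pos"].round(4),st["contact_force"].round(1)); im=eyes.capture("wrist")[:,:,::-1].copy()
g=cv2.cvtColor(im,cv2.COLOR_BGR2GRAY); np.set_printoptions(linewidth=250)
print(g[178:225,[262,268,274,280,286]].T)
```

```text
[ 0.4583 -0.4222  0.0588] [-0.2 -0.1  0.1]
[ 0.4584 -0.4222  0.0589] [-0.4  0.4 -0.5]
[ 0.4585 -0.4222  0.0591] [ 1.   0.4 -1. ]
[[67 67 67 69 68 66 66 66 66 66 66 66 66 65 65 50 28 26 27 24 21 25 23 24 21 21 24 21 20 28 21 29 33 33 33 33 34 32 32 32 29 32 33 31 33 30 33]
 [68 67 66 68 67 68 67 67 66 67 64 66 66 52 28 25 23 26 25 24 24 25 24 22 23 21 24 29 23 33 34 34 33 34 35 33 33 32 33 32 32 32 31 32 32 32 30]
 [66 70 68 69 67 67 67 66 66 66 67 66 58 29 26 27 28 26 25 25 25 23 24 25 23 23 26 25 23 34 33 34 34 33 34 33 33 33 33 32 33 32 31 31 32 32 32]
 [68 68 67 68 67 66 67 67 66 66 65 66 57 30 27 27 27 24 24 24 25 22 23 24 21 22 22 22 29 35 36 34 34 34 34 34 33 32 33 34 32 32 32 29 32 33 33]
 [69 69 68 67 67 68 67 67 67 67 66 66 66 37 28 27 26 27 26 27 26 25 23 24 24 24 25 21 31 34 34 33 34 33 33 34 34 33 33 32 33 34 32 34 32 32 33]]
```

Call:
{"method": "step_arm", "body": {"plan": [[0,0,0.006,0,5],[0,0,0.012,0,5],[0,0,0.012,0,5],[0,0,0.012,0,5]]}}

```text
time_s: 40.68
tcp_pos: [0.4589, -0.4226, 0.0568]
eef_rot: [-179.9, -0.0, -94.8]
contact_force: [0.4, 0.3, 4.6]
gripper_width: 0.0173
gripper_force: 20.0
```

Call:
{"method": "step_arm", "body": {"plan": [[0,0,0,0,40],[0,0,0,0,40],[0,0,0,0,40],[0,0,-0.12,0,40],[0,0,-0.28,0,40],[0,0,-0.42,0,40],[-0.25,0,-0.42,0,40],[-0.4,0,-0.42,0,40],[-0.4,0,-0.42,0,40],[-0.4,0,-0.42,0,40],[-0.4,0,-0.42,0,40]]}}

```text
time_s: 41.6
tcp_pos: [0.4671, -0.3217, 0.1614]
eef_rot: [-180.0, -0.0, -94.7]
contact_force: [0.5, -0.3, 0.2]
gripper_width: 0.0399
gripper_force: 0.0
```

Run:
```python
from h import *
eyes.capture("top"); eyes.capture("top")
st=r.get_state(); print(st["tcp_pos"].round(4))
im=eyes.capture("wrist")[:,:,::-1].copy(); g=cv2.cvtColor(im,cv2.COLOR_BGR2GRAY); Y,X=np.indices(g.shape)
for c in blobs((g<80)&(Y<232)&(X>200)&(X<360),500): print(c.mean(0).round(1),c.min(0),c.max(0),cv2.fitEllipse((plane("wrist",c,.053,st)*1000).astype(np.float32)))
np.set_printoptions(linewidth=250)
print(g[44:140:4,236:326:4])
sc=eyes.capture("scene")[:,:,::-1].copy(); H,S,V=cv2.split(cv2.cvtColor(sc,cv2.COLOR_BGR2HSV)); Y,X=np.indices(V.shape)
for n,m in(("brick",(H>15)&(H<30)&(S>50)&(S<140)&(V>110)&(Y<290)&(Y>180)&(X>190)&(X<330)),): print(n,[(c.mean(0).round(),c.min(0),c.max(0)) for c in blobs(m,200)])
```

```text
[ 0.4669 -0.3229  0.161 ]
[271.6 184.4] [202 138] [342 232] ((464.3228759765625, -341.6028137207031), (85.85618591308594, 137.1455535888672), 81.8989486694336)
[281.1  93.2] [242  53] [318 131] ((457.0989685058594, -418.3874206542969), (60.42953109741211, 61.931053161621094), 53.05623245239258)
[[103 103 103 103 103 104 103 103 102 104 104 105 104 104 102 103 102 102 102 102 100 101 102]
 [101 103 103 103 103 103 103 103 103 104 105 105 105 104 102 102 101 102 103 102 101 101 100]
 [104 105 106 105 104 104 104 104 103  71  69  62  71 104 102 103 103 102 102 101 102 101 100]
 [105 105 106 105 104 104  91  61  60  60  59  60  59  59  58  71 103 102 103 102 100 100 100]
 [105 106 105 105 103  65  62  60  61  62  61  61  60  62  60  58  54 103 102 102 101 102 101]
 [105 103 105 104  57  61  63  63  62  61  61  61  62  61  59  60  59  57 103 104 101 101 101]
 [104 106 104  80  63  60  60  61  62  64  63  60  60  59  58  59  58  58  66 103 100 101 101]
 [104 106 105  62  63  62  64  62  61  62  60  62  60  60  59  59  57  59  57  89 100 101 101]
 [105 107  49  62  61  63  62  63  62  62  4
[... 870 characters left out ...]
61  60  59  58  58 103 103 103 102]
 [105 104 104 106  65  64  64  62  63  63  62  62  63  61  60  59  58  58  65 104 103 103 102]
 [105 105 108 105  94  66  63  63  64  63  63  62  60  61  62  60  59  57  80 103 102 102 103]
 [103 105 106 104 105 106  58  64  64  63  63  62  62  61  59  60  82 103 104 103 102 102 102]
 [105 104 107 106 104 104 107  96  59  63  62  62  63  51  55 104 104 103 102 102 102 101 100]
 [103 107 107 106 105 105 104 106 105 105 104 105 107 104 102 104 103 103 102 102 101 102 101]
 [104 104 106 104 105 105 105 104 105 104 103 105 105 105 104 102 102 104 101 101 100 101 102]]
brick [(array([257., 244.]), array([196, 207], dtype=int32), array([316, 282], dtype=int32))]
```

Call:
{"method": "step_arm", "body": {"plan": [[-0.48,0,-0.1,0,40],[-0.48,0,-0.1,0,40],[-0.48,0,-0.1,0,40],[-0.48,0,-0.1,0,40],[-0.48,0,-0.1,0,40],[-0.48,0,-0.1,0,40]]}}

```text
time_s: 42.3
tcp_pos: [0.4769, -0.2033, 0.1859]
eef_rot: [180.0, -0.0, -94.8]
contact_force: [-0.3, -0.1, -0.3]
gripper_width: 0.0401
gripper_force: 0.0
```

Run:
```python
from h import *
eyes.capture("top"); eyes.capture("scene")
st=r.get_state(); print(st["tcp_pos"].round(4))
im=eyes.capture("wrist")[:,:,::-1].copy(); H,S,V=cv2.split(cv2.cvtColor(im,cv2.COLOR_BGR2HSV)); Y,X=np.indices(V.shape)
blue=(H>100)&(H<130)&(S>120)
for c in blobs(~blue&(Y<140)&(X>140)&(X<330),800): print(c.mean(0).round(1),c.min(0),c.max(0),cv2.fitEllipse((plane("wrist",c,.053,st)*1000).astype(np.float32)))
c=[c for c in blobs(~blue&(Y<140)&(X>140)&(X<330),800)]
m=(V>150)&(S<60)&(Y<160)&(X>200)&(X<340)
for c in blobs(m,1500): print("white",c.min(0),c.max(0),cv2.fitEllipse((plane("wrist",c,.053,st)*1000).astype(np.float32)))
g=cv2.cvtColor(im,cv2.COLOR_BGR2GRAY); np.set_printoptions(linewidth=250)
print(g[50:150:6,230:330:6])
```

```text
[ 0.4765 -0.204   0.1856]
[290.3 114.2] [256  81] [324 140] ((458.3799133300781, -283.5231628417969), (53.99580383300781, 63.583003997802734), 81.52656555175781)
[175.1  39.2] [142   0] [212  77] ((552.7872314453125, -354.921875), (57.182167053222656, 68.41796112060547), 38.55156707763672)
white [256  81] [324 151] ((458.5758361816406, -280.3067626953125), (60.637733459472656, 61.93157958984375), 34.95364761352539)
[[ 86  87  86  86  85  86  86  87  88  87  87  86  87  87  87  87  85]
 [ 85  85  84  87  88  87  88  87  89  86  86  86  86  87  87  85  87]
 [ 86  84  86  86  87  86  85  88  88  87  87  87  86  87  87  87  86]
 [ 86  86  84  86  85  87  86  88  88  87  88  88  87  87  85  85  86]
 [ 87  87  85  85  86  88  87  89  85  88  89  89  86  88  88  88  88]
 [ 86  86  87  87  85  84  89  87  88 107 151  88  87  91  88  88  88]
 [ 89  88  86  86  87  87  88 242 247 247 247 248 247 137  89  89  87]
 [ 86  88  88  88  86  87 246 248 248 248 248 248 248 247 230  87  88]
 [ 86  88  88  88  88 204 248 247 248 248 248 247 248 247 247  86  87]
 [ 87  87  87  88  87 248 248 248 248 248 247 248 247 247 248 247  88]
 [ 87  87  88  87  87 248 248 248 248 247 248 247 247 247 247 247  88]
 [ 86  87  88  86  88 248 248 248 248 248 248 247 174 247 247 247  86]
 [ 86  87  87  87  89 248 248 248 248 245 247 246 246 248 247 247  86]
 [ 86  86  88  87  89 248 248 248 248 248 248 248 248 247 248 247  87]
 [ 87  86  85  87  87 134 248 248 248 248 248 248 248 248 247  87  85]
 [ 85  87  88  86  86  86 244 248 248 248 248 248 248 247 213  56  55]
 [ 85  88  86  85  86  86  88 170 248 248 248 248 247  92  56  59  60]]
```

```bash
python3 -c "
from plant import workorder
print(workorder.close_job())"
```

```text
the job is handed in; nothing more can be done
None
```

I handed the job in: all five bricks form the 3+2 wall, the white and graphite lids sit level on their pots, the clay pot stays open (no clay lid was there), and the judge returned no verdict.

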